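Set up the seed-check bay: stand the cassettes, lean the scale board, switch the filter

ROBOT

A 6-joint arm with a two-finger parallel gripper is mounted at the origin on the work surface. World frame = base frame: x ahead of the robot, y to its left, z up, the work surface at z = 0. Lengths are in m, angles in rad, forces in N, time in s.
With the tool pointing down it reaches from about 0.25 to 0.725 m from the base axis. Payload 4 kg.
Tool frame: the origin (TCP) lies midway between the tips of the shut fingers; the grasp point (between the pads) lies grip_point_offset behind it (grip_point_offset is the distance from the TCP to the grasp point, in m); z points along the fingers, y is the line along which they close (so a half turn about z gives the same grasp; the last joint's range is limited). The gripper opens to 85 mm and grips with 20 to 120 N. Pads are 22 mm wide; open, the fingers measure 114 mm over their backs; the gripper's body (76 mm by 85 mm) begins 54 mm behind the grasp point. The pads swing forward as they close: fully open they stand 13 mm farther back than shut.
Start: joints at [-1.257, 0.241, 0.005, 1.335, 0, 1.571], TCP at [0.154, -0.476, 0.231] pointing down, gripper open.
Joint ranges: [-2.72, 2.72], [-1.05, 1.87], [-1.09, 1.28], [-1.99, 2.15], [-1.42, 1.44], [-3.14, 3.14]. Speed limits (rad/s): [2.79, 2.79, 3.14, 3.14, 3.14, 3.14].

INTERFACE

Orientations are given as a unit quaternion [x, y, z, w].
In Python, from workcell import * gives the robot as it stands. The module is installed in compiled form; this text tells all that it offers.
- The arm moves only by the tool arm_command, never from a script. Its arguments are lists of equal length, an entry for each row: "slide": the shift along the tool's x, y, z in cm, a list of three; "spin": the turn about the tool's z in degrees. A call has exactly 5 rows; each row is the pose to reach, as a shift and turn from the pose commanded when the call began, along the tool's axes at that moment; what a row does not reach only later rows make up. A row lasts 1/8 s, in which the tool goes at most 62.5 mm and 10.7 degrees, less where a joint would pass 70% of its speed; a pose out of reach is approached as far as the arm can. A call with a gripper value outside its range is refused whole. "jaw" is the finger opening in cm, from 0 to 8.54, set as the call begins (left out, the last holds). The fingers move at their own pace and stop on an object; the grip force is fixed at half the most. Time passes only in rows, so rows that repeat a pose let the fingers close, or fill a call up. It gives the time, the measured TCP pose, the force, the opening and the grip force at its end, in the units of the state.
- get_obs(): the state, without advancing time (a new reading comes with each control period).
- camera(name): name is "scene" or "top" or "wrist"; returns a dict with "pixels" (480x640x3 uint8, red, green, blue), "range_z" (480x640 float32, m along the optical axis (not along the pixel's ray), 0 where there is no reading), "intrinsics" (3x3 intrinsics, pixels), "rvec" (rotation vector, rad) and "tvec" (3), from world to camera coordinates, as OpenCV has them. Camera axes: x right, y down, z forward; pixel columns grow to the right and rows downward; lengths in m; the calibration is good to about 2 mm. The wrist camera is an equidistant fisheye: a pixel r from the principal point sees the ray r / f radians off the axis. A picture is of the moment at which its call begins.
- job_done(): hands the job in; it is judged then, once.
Trained networks look in a picture, given as the dict that the camera call returned (one of the last four; its "shot" number tells which), for a name from the list of things; names that differ only in an ending like _2 or _b are one class to them, and where a whole thing is asked for, a point or a joint stands for the part that bears it (a point fixed in the world has none). Each returns a list of dicts, best first, with "confidence" (0 to 1); they miss things now and then, are a little off and sometimes report something else, mostly with a low value. They report only what shows in the picture. A call takes as long as a camera call.
- recognise(picture, thing): "centre" ([column, row] in pixels, amid what is visible of it).
- landmark_of(picture, thing): "centre" ([column, row] in pixels: a listed point, or the origin of a listed thing).
The state is a dict: "clock": time; "joint_pos": joint angles; "joint_vel": joint speeds; "tau": joint torques, N m; "eef_pos": TCP position; "tool_rot": TCP orientation; "ft_force": force on the tool from outside, world axes, zero at the start; "ft_torque": the same for the moment, N m; "grip_width": finger opening in m; "grasp_force": force on a finger pad.
Only numpy, scipy, OpenCV 4.12 (cv2) and the standard library are available. Lean on these libraries where they do the work, as an engineer would, in place of code of your own. Each camera call takes 0.05 s, during which the arm holds its last target. There are 200 camera calls.

TASK

Set up the seed-check bay: stand every germination cassette upright on a short end on the white light strip, in a row with the broad faces square across the strip (facing the robot and away from it), and lean the yellow scale board on its short end back against the front of the steel rest, centred on it and slanting by some 20 to 30 degrees. When all of that stands, squeeze the red latch tab on the filter slider and move the slider one detent on, from the white dot to the green dot, and let go so that it locks there. Leave the other things on the bench where they are.

Things in the scene. Friction and masses are not known exactly. Their poses are not given: they have to be found in the camera images.
- cassette1: sealed seed-germination cassette, white flat block with greenish windows on both broad faces, 90 (own x) x 52 (own y) x 24 mm (own z, normal to the broad faces), about 0.14 kg; origin at its centre. Starts lying flat on the table near the robot; between 2 and 3 cassettes are present, absent ones read None. The two short ends are alike and so are the broad faces.
- cassette2: sealed seed-germination cassette, white flat block with greenish windows on both broad faces, 90 (own x) x 52 (own y) x 24 mm (own z, normal to the broad faces), about 0.14 kg; origin at its centre. Starts lying flat on the table near the robot; between 2 and 3 cassettes are present, absent ones read None. The two short ends are alike and so are the broad faces.
- cassette3: sealed seed-germination cassette, white flat block with greenish windows on both broad faces, 90 (own x) x 52 (own y) x 24 mm (own z, normal to the broad faces), about 0.14 kg; origin at its centre. Starts lying flat on the table near the robot; between 2 and 3 cassettes are present, absent ones read None. The two short ends are alike and so are the broad faces.
- board: yellow scale board with black ticks, flat slab 150 (own x) x 60 (own y) x 12 mm (own z), about 0.2 kg; origin at its centre. Starts lying flat on the table near the robot. Ends alike, faces alike.
- strip: white light strip with blue long edges, a fixed plate 90 (x) x 360 (y) x 5 mm on the table; origin at the centre of its underside, top 5 mm above; its y runs along its length, its x points away from the robot. Room for three cassettes in a row, about 11 cm apart.
- rest: board rest: fixed narrow steel upright, 44 mm wide (y), 85 mm high, 10 mm thick, at one side of the table (left or right varies). Origin at table level at the middle of the upright's front face, which looks to the rest's -x (towards the robot); behind it (+x) a foot plate 70 x 60 x 6 mm. The board stands in front of it and leans back onto the upright's front top edge.
- filter_unit: illuminator filter unit: fixed white housing 190 (x) x 70 (y) x 38 mm high, lens at its +x end, at the other side of the table from the rest; origin at the centre of its underside. The filter slider's grip runs along the unit's x in a track on top, past three dots on the +y side of the track (white, green, orange at unit x = -30, 0, +30 mm).
- filter_grip (a joint): travel of the filter slider in m along the unit's +x: detents at 0 (white dot, start), 0.030 (green dot) and 0.060 (orange dot, end stop), about 1 mm play in each. It is locked in a detent unless the red tab is pressed; friction about 1 N when unlocked.
- filter_tab (a joint): press of the red latch tab in m: 0 out (locked), 0.005 fully in. The tab is on the grip's -y side and is pressed towards the unit's +y, for example by pinching grip and tab together between the fingers; it springs out with 2.4 N (out) to 5.4 N (in). The slider is free when it is in by more than 3 mm; between detents the tab cannot come out fully, it snaps out when a detent is reached.
- grip_top (a point): centre of the top face of the slider grip, a black block 24 (x) x 22 (y) x 34 mm high standing 1 mm above the housing top (its top is 73 mm above the table); its axes are those of the filter unit. The red tab (18 mm along x, from 7 to 33 mm above the housing top) stands out 7 mm from the block's -y face, 2 mm when fully pressed. It moves with the slider.
- dish: bystander, leave alone: clear culture dish, 48 mm across, 14 mm high; origin at the centre of its underside
- jar: bystander, leave alone: small specimen jar with blue lid, 44 mm across, 55 mm high; origin at the centre of its underside
- slidebox: bystander, leave alone: blue slide box 85 x 35 x 28 mm; origin at the centre of its underside
- spatula: bystander, leave alone: steel spatula, 140 mm long; origin at the centre of its underside
- tin: bystander, leave alone: metal tin 60 x 60 x 25 mm; origin at the centre of its underside

How it is judged:
By the outcome, as a careful person would: the job done as asked, in the order asked, and still so for the second after the job is handed in, with the robot touching nothing.
Of cassette1, cassette2, cassette3 only 2 to 3 are there at a start; the rules pass over those that are not, and their reading is None.
At some moment in a run one of cassette1, cassette2, cassette3 may be knocked a few centimetres aside while the robot is not near it.
Once in a run the grip may slacken for a moment while it holds something.
It also fails if it takes over 210 s, if anything falls off the work surface, if the arm or the gripper's body presses on something with over 40 N, if the wrist force passes 120 N, or if a joint passes its speed limit or range.

## Working session

There is one attempt and no reset: what is moved stays moved. The work goes in short steps, Python scripts to look and compute and a tool call to move; the robot and the scene stay as the last step left them, time stands still between calls to the robot, and variables do not carry over. Pictures are saved under pics/ and viewed, at most 14 in all, crops included, and the job is handed in when it is done.

Besides the shell and the picture viewer there is one more tool, called after "Call:" as name(argument=value, ...) on one line, values as JSON. arm_command: Moves the arm, as the interface text tells. Its arguments: {"type":"object","properties":{"slide":{"type":"array","items":{"type":"array","items":{"type":"number"}}},"spin":{"type":"array","items":{"type":"number"}},"jaw":{"type":"number"}},"required":["slide","spin"]}

```bash
mkdir -p pics
cat > h.py <<'E'
from workcell import *
import numpy as np, cv2
from scipy.spatial.transform import Rotation as R
def save(p,n): cv2.imwrite('pics/'+n,p['pixels'][:,:,::-1])
def ext(p): return R.from_rotvec(np.ravel(p['rvec'])).as_matrix(), np.ravel(p['tvec'])
def cloud(p):
    K=p['intrinsics'];v,u=np.mgrid[:480,:640];z=p['range_z']
    c=np.stack([(u-K[0,2])/K[0,0]*z,(v-K[1,2])/K[1,1]*z,z],-1)
    Rm,t=ext(p); w=(c-t)@Rm; w[z==0]=np.nan
    return w
E
python3 - <<'E'
from h import *
o=get_obs();print({k:np.round(v,3) for k,v in o.items()})
for n in ['scene','top']:
    p=camera(n);save(p,n+'0.png');w=cloud(p)
    print(n,p['intrinsics'].tolist(),np.round(-ext(p)[0].T@ext(p)[1],3))
    np.savez(n+'0.npz',w=w,px=p['pixels'])
    for t in ['cassette1','board','strip','rest','filter_unit','grip_top','dish','jar','slidebox','spatula','tin']:
        for r in landmark_of(p,t)[:4]:
            c=np.round(r['centre']).astype(int)
            q=w[c[1],c[0]] if 0<=c[0]<640 and 0<=c[1]<480 else None
            print(t,round(r['confidence'],2),c,np.round(q,3))
p=camera('wrist');save(p,'wrist0.png')
import workcell;print([x for x in dir(workcell) if 'off' in x or 'grip' in x], globals().get('grip_point_offset'))
E
```

```text
{'clock': np.float64(0.0), 'joint_pos': array([-1.257,  0.241,  0.004,  1.335, -0.   ,  1.571]), 'joint_vel': array([-0.001, -0.002, -0.   ,  0.001,  0.002,  0.   ]), 'tau': array([-0.0000e+00, -3.7232e+01,  2.5241e+01,  1.7000e-02, -0.0000e+00,
        0.0000e+00]), 'eef_pos': array([ 0.154, -0.475,  0.23 ]), 'tool_rot': array([ 0.988,  0.156, -0.   , -0.001]), 'ft_force': array([-0.743,  0.903,  0.097]), 'ft_torque': array([-0.006,  0.057,  0.044]), 'grasp_force': np.float64(0.0), 'grip_width': np.float64(0.085)}
scene [[566.7931127636153, 0.0, 321.8366131829844], [0.0, 566.7931127636153, 244.04567665652104], [0.0, 0.0, 1.0]] [1.493 0.243 0.686]
cassette1 0.88 [430 260] [0.537 0.206 0.026]
cassette1 0.73 [306 237] [ 0.51  -0.061  0.025]
cassette1 0.47 [182 235] [ 0.54  -0.342  0.008]
board 0.8 [376 244] [0.487 0.088 0.014]
board 0.48 [315 340] [0.813 0.041 0.023]
strip 0.78 [327 298] [0.677 0.028 0.005]
rest 0.8 [182 234] [ 0.541 -0.341  0.011]
grip_top 0.7 [520 235] [0.48  0.373 0.074]
dish 0.57 [454 302] [0.642 0.262 0.011]
jar 0.59 [194 277] [ 0.679 -0.247  0.008]
jar 0.52 [322 
[... 346 characters left out ...]
69 [238 285] [0.498 0.214 0.025]
board 0.75 [293 291] [0.487 0.073 0.016]
strip 0.97 [311 220] [0.673 0.032 0.006]
strip 0.54 [180 277] [0.514 0.361 0.035]
rest 0.84 [455 279] [ 0.53  -0.33   0.065]
filter_unit 0.65 [180 278] [0.512 0.359 0.04 ]
filter_unit 0.48 [346 294] [ 0.483 -0.063  0.022]
grip_top 0.74 [175 211] [0.684 0.385 0.026]
grip_top 0.7 [168 287] [0.49  0.378 0.07 ]
dish 0.66 [223 238] [0.619 0.261 0.009]
jar 0.58 [423 229] [ 0.653 -0.252  0.054]
jar 0.58 [179 276] [0.517 0.362 0.04 ]
slidebox 0.96 [175 208] [0.692 0.385 0.027]
spatula 0.91 [382 178] [ 0.788 -0.151  0.02 ]
tin 0.87 [314 174] [0.791 0.028 0.03 ]
tin 0.35 [171 287] [0.49  0.371 0.069]
['grip_point_offset'] 0.0187
```

View pics/scene0.png

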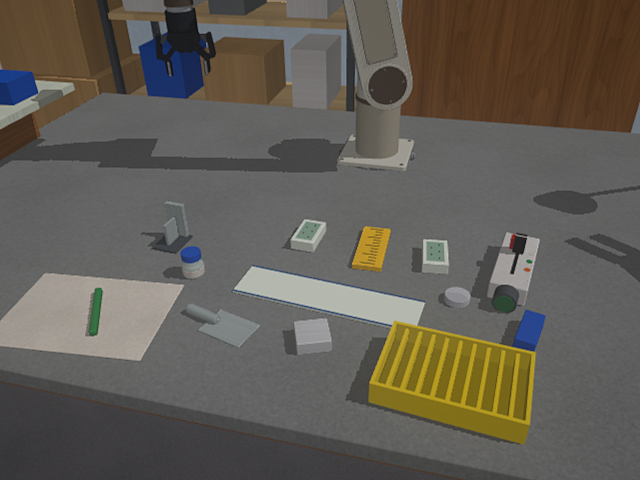

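View pics/top0.png

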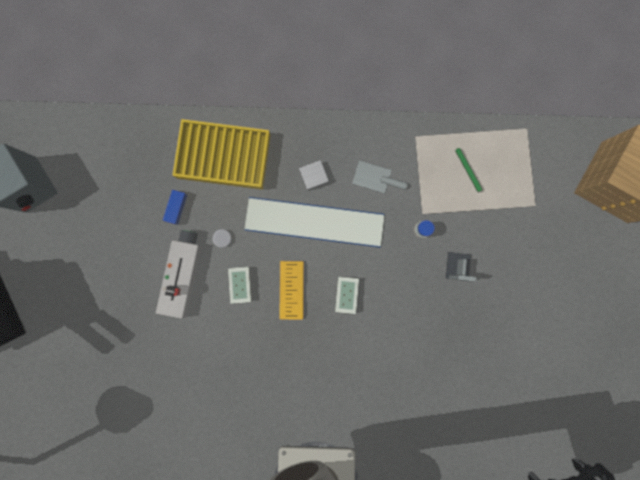

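The scene shows two cassettes (top view at 239,285 and 347,295), the board at (291,291), the strip at (315,222), the rest on the right at (460,267), and the filter unit on the left at (177,280). Next I'll fit rectangles to each of these in the point cloud.

```bash
cat >> h.py <<'E'
def rects(w,zlo,zhi,minpts=40,xl=(.2,.75),yl=(-.5,.5)):
    m=((w[...,2]>zlo)&(w[...,2]<zhi)&(w[...,0]>xl[0])&(w[...,0]<xl[1])&(w[...,1]>yl[0])&(w[...,1]<yl[1])).astype(np.uint8)
    n,l,s,c=cv2.connectedComponentsWithStats(m)
    out=[]
    for i in range(1,n):
        if s[i,4]<minpts: continue
        q=w[l==i]
        (cx,cy),(a,b),an=cv2.minAreaRect((q[:,:2]*1000).astype(np.float32))
        if a<b: a,b,an=b,a,an+90
        an=(an+90)%180-90   # long-axis angle from world x, deg
        out.append((np.round([cx,cy,np.median(q[:,2])*1000,a,b,an],1),s[i,4]))
    return out
def pose():
    o=get_obs(); M=R.from_quat(o['tool_rot']).as_matrix()
    return o,np.array(o['eef_pos']),M
def go(xyz,yaw=None):
    """slide(cm), spin(deg) to reach TCP xyz with tool y axis at world angle yaw (deg, mod 180)"""
    o,p,M=pose(); s=M.T@(np.array(xyz)-p)*100
    cy=np.degrees(np.arctan2(M[1,1],M[0,1])); sp=0
    if yaw is not None: sp=-((yaw-cy+90)%180-90)
    print('pos',np.round(p,4),'yawY',round(cy,1),'slide',np.round(s,2),'spin',np.round(sp,1),'w',round(float(o['grip_width'])*100,2),'j6',round(o['joint_pos'][5],2),'F',np.round(o['ft_force'],1))
E
python3 - <<'E'
from h import *
for n in ['top0','scene0']:
    w=np.load(n+'.npz')['w']
    print(n)
    for lo,hi in [(.008,.019),(.019,.034),(.034,.05),(.05,.1)]:
        for r in rects(w,lo,hi): print(lo,r)
d=np.load('top0.npz');hsv=cv2.cvtColor(d['px'],cv2.COLOR_RGB2HSV);w=d['w']
m=(hsv[...,2]>180)&(hsv[...,1]<40);m[:190]=0;m[255:]=0;m[:,:235]=0;m[:,395:]=0
q=w[m];print('strip',cv2.minAreaRect((q[:,:2]*1000).astype(np.float32)),np.median(q[:,2]))
print(hsv[220,311])
w=np.load('scene0.npz')['w'];s=w[225:255,280:345,2]
print('table z',np.nanmedian(np.load('top0.npz')['w'][300:330,380:420,2]),np.nanmedian(w[260:280,240:260,2]))
E
```

```text
top0
0.008 (array([617.1, 265.6,  13.7,  46.4,  46.3, -45. ]), np.int32(261))
0.008 (array([489. ,  79.9,  12.2, 149.7,  59.9,   1.8]), np.int32(1331))
0.019 (array([695.8, 391.1,  27.7,  85.1,  37.2, -13.4]), np.int32(462))
0.019 (array([ 650. , -248. ,   25.8,   44. ,   23.1,   29.1]), np.int32(52))
0.019 (array([615.3, 332.9,  28. ,  31.7,   8.3,  -1.6]), np.int32(43))
0.019 (array([505.4, 337.4,  27.4, 186.4,   6.7,  -9.7]), np.int32(115))
0.019 (array([498.3, 213. ,  24.3,  90. ,  52.9,   6.1]), np.int32(711))
0.019 (array([480.4, -63.7,  24.5,  90. ,  52.1,  -3.7]), np.int32(713))
0.034 (array([524.8, 366.8,  38.3, 221.1,  71.4,  -9.4]), np.int32(2015))
0.05 (array([ 655.6, -258.3,   55.1,   39.2,   36.1,  -87.6]), np.int32(195))
0.05 (array([ 553.6, -352.5,   81.7,   52. ,   45.6,   -5.1]), np.int32(149))
0.05 (array([479.4, 370.8,  72.2,  30. ,  24.1,  78.8]), np.int32(137))
scene0
0.008 (array([498.6, -45.4,  13.4, 101. ,  45.9, -33.9]), np.int32(152))
0.008 (array([491.9,  78.7,  11.9, 157.6,  60.4,   1.6]), np.int32(1135))
0.008 (array([ 556.7, -348.5,   13.1,   59. ,   20
[... 785 characters left out ...]
ray([699.9, 390.8,  27.9,  89.4,  35.1, -14.5]), np.int32(777))
0.034 (array([ 555.7, -346.7,   42.2,   61.6,   20.3,  -27.9]), np.int32(157))
0.034 (array([530.1, 366.3,  38. , 223. ,  69.9,  -9.5]), np.int32(1996))
0.034 (array([ 670.1, -252.7,   43.5,   38.5,   20.7,  -61.8]), np.int32(116))
0.05 (array([ 552.1, -346.3,   67.5,   56.9,   43.2,   18.5]), np.int32(355))
0.05 (array([486. , 370.4,  66.8,  28.7,  28.6,  80.9]), np.int32(237))
0.05 (array([ 661.9, -257.5,   54.8,   40.8,   37.4,   10.8]), np.int32(208))
strip ((664.2233276367188, 24.680648803710938), (355.4553527832031, 77.0320816040039), 82.73302459716797) nan
[ 38  14 199]
table z 0.00021886985872017364 0.0022583703977653294
```

Run:
```python
from h import *
d=np.load('top0.npz');w=d['w'];px=d['px']
e=np.load('scene0.npz');
a=cv2.resize(px[240:295,430:490],(400,366),interpolation=cv2.INTER_CUBIC)
b=cv2.resize(e['px'][190:260,145:205],(400,466),interpolation=cv2.INTER_CUBIC)
c=np.zeros((466,800,3),np.uint8);c[:366,:400]=a;c[:,400:]=b
cv2.imwrite('pics/rest.png',c[:,:,::-1])
s=np.where(w[240:295:3,440:486:2,2]>-1,w[240:295:3,440:486:2,2]*1000,-1).astype(int)
for r in s: print(*r)
hi=w[...,2]>.078;hi&=(w[...,1]<-.3)&(w[...,0]>.45)&(w[...,0]<.65)
q=w[hi];print(len(q),cv2.minAreaRect((q[:,:2]*1000).astype(np.float32)),q[:,2].mean())
ws=e['w'];hi=(ws[...,2]>.076)&(ws[...,1]<-.3)&(ws[...,0]>.45)&(ws[...,0]<.65)
q=ws[hi];print(len(q),cv2.minAreaRect((q[:,:2]*1000).astype(np.float32)),q[:,2].max())
```

```text
1 1 3 0 2 -1 0 1 2 3 4 -1 2 1 0 3 -1 4 0 -1 0 0 -4
0 1 -2 2 -1 0 0 4 -6 2 -3 4 0 0 0 0 4 5 -2 0 0 1 3
3 0 -1 -2 0 -3 1 2 1 -1 1 -1 0 -2 -2 3 0 0 -1 0 0 -1 3
1 -4 2 2 0 0 -4 0 0 -4 0 1 -2 0 -1 0 0 0 -1 2 -2 -2 0
1 1 3 3 6 4 1 2 4 0 0 4 2 -2 3 -5 -1 -3 0 0 0 2 2
-1 0 0 1 6 3 7 7 6 6 4 5 9 5 7 2 2 -6 -2 0 1 1 -2
-1 4 0 2 6 1 4 6 8 8 7 2 8 5 8 -1 2 3 0 0 0 0 -1
0 -1 2 -1 5 4 7 3 7 12 32 51 51 4 5 1 2 1 6 -1 -1 2 1
-1 -2 1 3 3 5 4 4 4 13 31 52 51 9 2 2 0 0 2 -2 -2 -4 0
0 3 1 4 5 6 6 10 9 19 35 52 58 7 7 0 4 0 1 -1 -2 0 0
0 1 -3 6 7 5 11 4 4 22 40 56 55 3 7 -2 0 5 -3 2 -3 1 -2
1 1 1 9 4 3 3 6 3 24 39 55 52 -1 7 0 2 4 4 3 0 3 -1
0 -2 -1 11 5 19 40 52 72 84 88 86 84 82 7 1 0 -2 2 5 0 1 -2
0 0 1 0 -4 3 29 49 69 82 86 82 82 84 83 83 82 86 0 0 0 1 0
2 -1 -1 2 -1 1 0 -1 0 -3 0 0 2 2 2 0 -1 2 1 -2 -4 0 3
3 0 -1 -2 -1 -2 2 -2 0 -2 -1 -5 0 5 -1 -3 0 2 -1 0 6 2 -4
0 -4 0 3 -3 -1 -2 0 -4 -1 2 2 0 -1 0 3 1 -2 1 1 0 0 -5
0 1 4 0 2 0 3 -2 3 0 -3 1 1 0 0 -2 0 1 3 0 0 3 1
0 3 -2 -2 3 0 3 3 0 1 0 2 4 1 0 2 0 1 4 -1 0 0 -2
79 ((532.7300415039062, -350.60699462890625), (45.63920593261719, 9.950078964233398), 85.19680786132812) 0.08459275713382486
113 ((537.6888427734375, -351.35687255859375), (44.61161804199219, 15.750276565551758), 84.00712585449219) 0.08737885605087163
```

View pics/rest.png

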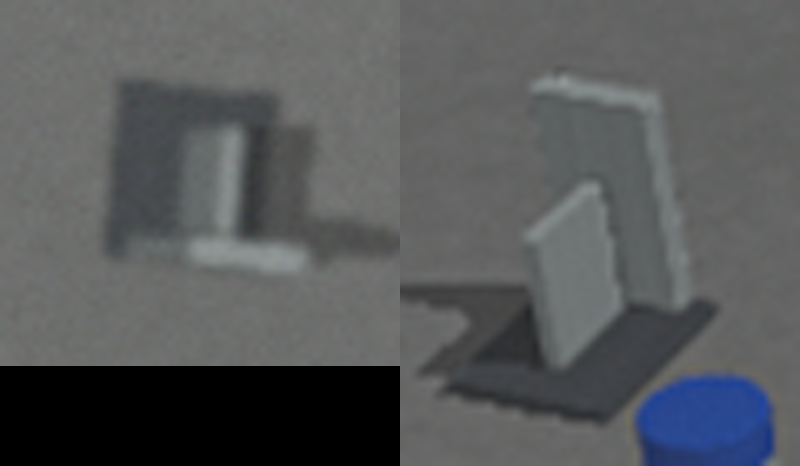

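The enlarged crop shows the rest's upright, with its front face toward the robot (bottom edge at about (250,270) in the crop), and the gusset and foot behind it. First I'll grip the right cassette near one end and see whether it swings in the grip.

Run:
```python
from h import *
go((.510,-.066,.20),86.3); go((.30,-.26,.23),86.3)
```

```text
pos [ 0.1543 -0.4756  0.2313] yawY -72.0 slide [ 46.47 -27.98   3.13] spin 21.7 w 8.52 j6 1.57 F [ 0.  -0.5 -0.1]
pos [ 0.1543 -0.4756  0.2313] yawY -72.0 slide [ 20.51 -16.01   0.13] spin 21.7 w 8.52 j6 1.57 F [ 0.  -0.5 -0.1]
```

Call:
arm_command(slide=[[4.6,-2.8,0],[9.2,-5.6,0],[13.8,-8.4,0],[18.4,-11.2,0],[23,-14,0]], spin=[4.4,8.8,13.2,17.6,21.7])

```text
clock: 1.88
eef_pos: [0.3309, -0.2701, 0.2316]
tool_rot: [0.999, -0.034, 0.0, 0.0]
ft_force: [-0.2, -0.8, 0.6]
grip_width: 0.0853
grasp_force: 0.0
```

```bash
python3 -c "
from h import *
go((.510,-.066,.10),86.3)"
```

```text
pos [ 0.3309 -0.2701  0.2316] yawY -93.9 slide [ 16.48 -21.59  13.16] spin -0.2 w 8.53 j6 2.52 F [-0.2 -0.8  0.6]
```

Call:
arm_command(slide=[[3.3,-4.3,1],[6.6,-8.6,2],[9.9,-12.9,4],[13.2,-17.3,6],[16.5,-21.6,8]], spin=[0,0,0,0,0])

```text
clock: 2.5
eef_pos: [0.5098, -0.065, 0.1509]
tool_rot: [0.999, -0.032, 0.0, 0.0]
ft_force: [0.5, -0.6, 0.3]
grip_width: 0.0854
grasp_force: 0.0
```

Call:
arm_command(slide=[[0,0,4],[0,0,8],[0,0,11],[0,0,13],[0,0,13.9]], spin=[0,0,0,0,0])

```text
clock: 3.12
eef_pos: [0.5077, -0.0664, 0.011]
tool_rot: [0.999, -0.032, -0.001, -0.0]
ft_force: [-0.1, -0.4, 0.4]
grip_width: 0.0856
grasp_force: 0.0
```

```bash
python3 -c "
from h import *
go((.510,-.066,.005),86.3)
p=camera('top');save(p,'top1.png')
for r in rects(cloud(p),.019,.034): print(r)"
```

```text
pos [ 0.5077 -0.0664  0.011 ] yawY -93.7 slide [ 0.23 -0.06  0.6 ] spin -0.0 w 8.56 j6 3.08 F [-0.1 -0.4  0.4]
(array([695.7, 391. ,  27.7,  85. ,  36.6, -13.8]), np.int32(460))
(array([ 652. , -249.7,   26.4,   44.2,   25.1,   23.8]), np.int32(57))
(array([615.5, 333.7,  28.6,  31. ,   8.8,  -9.4]), np.int32(50))
(array([505.4, 338.9,  28.6, 187. ,   9.3,  -9.3]), np.int32(125))
(array([498.3, 212.6,  24.4,  89.9,  52.6,   6.1]), np.int32(704))
```

Call:
arm_command(slide=[[0,0,0.6],[0,0,0.6],[0,0,0.6],[0,0,0.6],[0,0,0.6]], spin=[0,0,0,0,0])

```text
clock: 3.8
eef_pos: [0.5088, -0.0666, 0.0066]
tool_rot: [0.999, -0.032, 0.0, 0.0]
ft_force: [-0.2, 1.0, 0.1]
grip_width: 0.0856
grasp_force: 0.0
```

Call:
arm_command(slide=[[0,0,0],[0,0,0],[0,0,0],[0,0,0],[0,0,0]], spin=[0,0,0,0,0], jaw=4)

```text
clock: 4.42
eef_pos: [0.509, -0.0667, 0.0067]
tool_rot: [0.999, -0.032, 0.0, 0.0]
ft_force: [-0.7, 0.4, 5.8]
grip_width: 0.0505
grasp_force: 63.8
```

Call:
arm_command(slide=[[0,0,-2],[0,0,-4],[0,0,-7],[0,0,-10],[0,0,-12]], spin=[0,0,0,0,0])

```text
clock: 5.05
eef_pos: [0.5085, -0.0665, 0.1269]
tool_rot: [0.999, -0.032, -0.0, -0.0]
ft_force: [0.1, -0.0, -1.3]
grip_width: 0.0505
grasp_force: 63.2
```

```bash
python3 -c "
from h import *
go((.510,-.066,.005),86.3)
p=camera('scene');w=cloud(p);c=p['pixels'][120:290,210:410];cv2.imwrite('pics/lift1.png',cv2.resize(c,(800,680))[:600,:,::-1])
"
```

```text
pos [ 0.5085 -0.0665  0.1269] yawY -93.7 slide [ 0.15 -0.06 12.19] spin -0.0 w 5.05 j6 3.08 F [ 0.1 -0.  -1.3]
```

View pics/lift1.png

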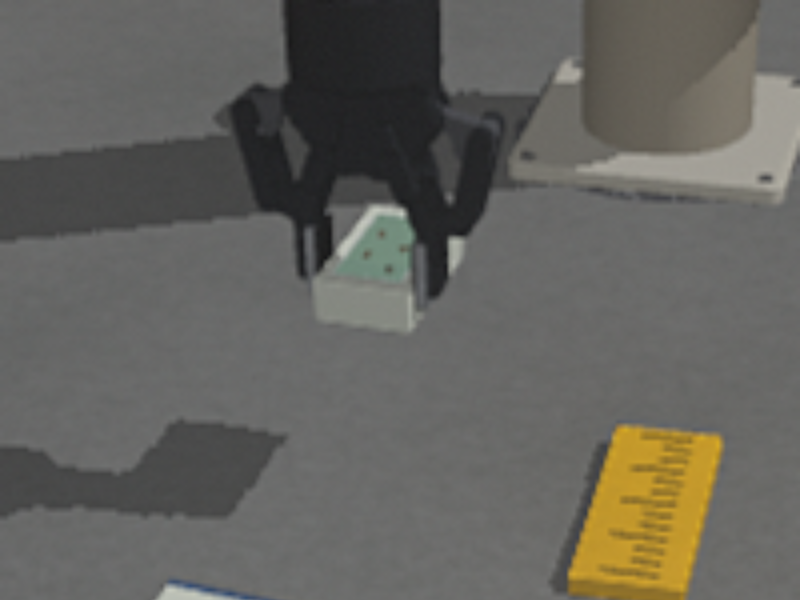

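The cassette hangs level between the fingers at about (370,270), so full grip doesn't let it swing. I'll go low and check whether a lighter jaw setting lowers the grip force.

Call:
arm_command(slide=[[0,0,3],[0,0,6],[0,0,9],[0,0,10.5],[0,0,10.5]], spin=[0,0,0,0,0])

```text
clock: 5.72
eef_pos: [0.5071, -0.0664, 0.0197]
tool_rot: [0.999, -0.032, -0.002, -0.0]
ft_force: [0.4, -0.4, -0.5]
grip_width: 0.0508
grasp_force: 63.1
```

Call:
arm_command(slide=[[0,0,0],[0,0,0],[0,0,0],[0,0,0],[0,0,0]], spin=[0,0,0,0,0], jaw=5.0)

```text
clock: 6.35
eef_pos: [0.5086, -0.0666, 0.0215]
tool_rot: [0.999, -0.032, 0.0, 0.0]
ft_force: [-0.7, -0.7, -1.3]
grip_width: 0.0505
grasp_force: 63.1
```

Call:
arm_command(slide=[[0,0,0],[0,0,0],[0,0,0],[0,0,0],[0,0,0]], spin=[0,0,0,0,0], jaw=5.1)

```text
clock: 6.98
eef_pos: [0.5085, -0.0666, 0.0213]
tool_rot: [0.999, -0.032, -0.0, -0.0]
ft_force: [-0.1, -0.6, -1.8]
grip_width: 0.0506
grasp_force: 37.2
```

```bash
cat >> h.py <<'E'
def side(n='scene',r=.1,prt=True):
    """points near the gripped thing, in tool x / world z, below the grasp"""
    o,p,M=pose();q=camera(n);w=cloud(q);px=q['pixels'].astype(int)
    d=(w-p)@M
    m=(abs(d[...,0])<r)&(abs(d[...,1])<.026)&(w[...,2]>.004)&(w[...,2]<p[2]+.09)&(px.max(-1)>75)
    return d[m],w[m],px[m]
E
python3 -c "
from h import *
d,w,px=side();print(len(d))
for a in np.arange(-.1,.1,.01):
    m=abs(d[:,0]-a)<.005
    if m.sum()>3: print(round(a*1000),m.sum(),np.round(np.percentile(w[m,2],[5,95])*1000))
"
```

```text
581
-70 5 [36. 39.]
-60 20 [19. 41.]
-50 26 [36. 40.]
-40 34 [37. 41.]
-30 40 [37. 41.]
-20 43 [37. 41.]
-10 48 [37. 41.]
0 54 [37. 41.]
10 81 [36. 95.]
20 229 [17. 40.]
```

Call:
arm_command(slide=[[0,0,0],[0,0,0],[0,0,0],[0,0,0],[0,0,0]], spin=[0,0,0,0,0], jaw=5.15)

```text
clock: 7.65
eef_pos: [0.5086, -0.0666, 0.0213]
tool_rot: [0.999, -0.032, -0.0, -0.0]
ft_force: [-0.1, -0.2, -0.5]
grip_width: 0.0518
grasp_force: 19.0
```

Call:
arm_command(slide=[[0,0,0],[0,0,0],[0,0,0],[0,0,0],[0,0,0]], spin=[0,0,0,0,0], jaw=5.17)

```text
clock: 8.28
eef_pos: [0.5086, -0.0666, 0.0213]
tool_rot: [0.999, -0.032, 0.0, -0.0]
ft_force: [-0.4, 0.9, -1.0]
grip_width: 0.0516
grasp_force: 12.2
```

Call:
arm_command(slide=[[0,0,0],[0,0,0],[0,0,0],[0,0,0],[0,0,0]], spin=[0,0,0,0,0], jaw=5.19)

```text
clock: 8.9
eef_pos: [0.5085, -0.0666, 0.0213]
tool_rot: [0.999, -0.032, -0.0, -0.0]
ft_force: [1.2, -0.8, -1.4]
grip_width: 0.052
grasp_force: 6.1
```

```bash
cat >> h.py <<'E'
def prof(n='scene'):
    d,w,px=side(n)
    for a in np.arange(-.1,.1,.01):
        m=abs(d[:,0]-a)<.005
        if m.sum()>3: print(round(a*1000),m.sum(),np.round(np.percentile(w[m,2],[5,50,95])*1000))
E
python3 -c "
from h import *
prof()
"
```

```text
-70 4 [37. 38. 39.]
-60 21 [36. 38. 40.]
-50 26 [37. 39. 41.]
-40 31 [37. 39. 42.]
-30 39 [37. 39. 41.]
-20 46 [37. 39. 41.]
-10 49 [37. 39. 41.]
0 50 [37. 39. 41.]
10 72 [37. 40. 95.]
20 235 [17. 30. 41.]
```

Call:
arm_command(slide=[[0,0,0],[0,0,0],[0,0,0],[0,0,0],[0,0,0]], spin=[0,0,0,0,0], jaw=5.197)

```text
clock: 9.57
eef_pos: [0.5086, -0.0666, 0.0213]
tool_rot: [0.999, -0.032, 0.0, -0.0]
ft_force: [-0.6, -0.8, 0.3]
grip_width: 0.052
grasp_force: 1.4
```

```bash
python3 -c "
from h import *
prof()
"
```

```text
-70 5 [23. 24. 25.]
-60 18 [25. 25. 27.]
-50 23 [26. 27. 29.]
-40 22 [28. 30. 31.]
-30 25 [30. 32. 34.]
-20 33 [32. 34. 35.]
-10 34 [35. 36. 38.]
0 38 [36. 37. 39.]
10 54 [38. 40. 96.]
20 242 [19. 31. 41.]
```

Call:
arm_command(slide=[[0,0,0],[0,0,0],[0,0,0],[0,0,0],[0,0,0]], spin=[0,0,0,0,0], jaw=5.201)

```text
clock: 10.25
eef_pos: [0.5086, -0.0666, 0.0213]
tool_rot: [0.999, -0.032, 0.0, 0.0]
ft_force: [-1.0, 0.0, -0.8]
grip_width: 0.052
grasp_force: 0.0
```

```bash
python3 -c "
from h import *
prof()
"
```

```text
-60 23 [23. 24. 26.]
-50 34 [22. 25. 27.]
-40 36 [22. 25. 26.]
-30 40 [23. 24. 25.]
-20 40 [22. 24. 26.]
-10 50 [23. 24. 27.]
0 53 [22. 24. 26.]
10 70 [22. 24. 95.]
20 152 [ 6. 20. 26.]
30 76 [ 5. 16. 24.]
```

Grip force falls smoothly with jaw setting. At about 5.197 the cassette pivots in the pads, and at 5.20 it dropped flat. I'll regrip, lift, and loosen it higher up so it swings to hang vertical.

Call:
arm_command(slide=[[0,0,0.7],[0,0,1.4],[0,0,1.4],[0,0,1.4],[0,0,1.4]], spin=[0,0,0,0,0])

```text
clock: 10.92
eef_pos: [0.5083, -0.0666, 0.0072]
tool_rot: [0.999, -0.032, -0.0, -0.0]
ft_force: [-0.5, 0.3, -1.1]
grip_width: 0.0522
grasp_force: 0.4
```

Call:
arm_command(slide=[[0,0,0],[0,0,0],[0,0,0],[0,0,0],[0,0,0]], spin=[0,0,0,0,0], jaw=4)

```text
clock: 11.55
eef_pos: [0.5087, -0.0666, 0.0077]
tool_rot: [0.999, -0.032, 0.0, 0.0]
ft_force: [-2.8, -0.3, 4.7]
grip_width: 0.0509
grasp_force: 63.5
```

Call:
arm_command(slide=[[0,0,-2],[0,0,-4],[0,0,-6],[0,0,-7.5],[0,0,-7.5]], spin=[0,0,0,0,0])

```text
clock: 12.18
eef_pos: [0.5095, -0.0667, 0.0831]
tool_rot: [0.999, -0.032, 0.001, 0.0]
ft_force: [-0.1, 0.0, -1.7]
grip_width: 0.0507
grasp_force: 62.9
```

Call:
arm_command(slide=[[0,0,0],[0,0,0],[0,0,0],[0,0,0],[0,0,0]], spin=[0,0,0,0,0], jaw=5.19)

```text
clock: 12.8
eef_pos: [0.5085, -0.0666, 0.0822]
tool_rot: [0.999, -0.032, -0.0, -0.0]
ft_force: [-0.2, -0.5, -1.3]
grip_width: 0.0518
grasp_force: 3.5
```

Call:
arm_command(slide=[[0,0,0],[0,0,0],[0,0,0],[0,0,0],[0,0,0]], spin=[0,0,0,0,0], jaw=5.196)

```text
clock: 13.42
eef_pos: [0.5087, -0.0666, 0.0824]
tool_rot: [0.999, -0.032, 0.0, 0.0]
ft_force: [-0.3, -1.2, 0.3]
grip_width: 0.052
grasp_force: 0.6
```

```bash
python3 -c "
from h import *
prof()
"
```

```text
0 8 [65. 90. 92.]
10 83 [ 89.  91. 156.]
20 545 [ 8. 40. 91.]
30 227 [49. 78. 90.]
```

```bash
cat >> h.py <<'E'
def face():
    """front-face tilt of the held thing: fit tool-x vs z on the side seen by the scene camera"""
    d,w,px=side()
    for a in np.arange(.005,.15,.01):
        m=abs(w[:,2]-a)<.005
        if m.sum()>5: print('z',round(a*1000),m.sum(),'x',np.round(np.percentile(d[m,0],[5,25,50,75,95])*1000),'y',np.round(np.percentile(d[m,1],[2,98])*1000))
E
python3 -c "
from h import *
face()
p=camera('scene');c=p['pixels'][150:300,230:390];cv2.imwrite('pics/up1.png',cv2.resize(c,(640,600))[:,:,::-1])
"
```

```text
z 5 44 x [15. 17. 18. 20. 22.] y [-24.  24.]
z 15 78 x [17. 19. 19. 21. 22.] y [-25.  23.]
z 25 71 x [19. 20. 21. 22. 23.] y [-26.  22.]
z 35 79 x [19. 20. 22. 23. 24.] y [-24.  23.]
z 45 76 x [21. 22. 23. 25. 26.] y [-25.  23.]
z 55 82 x [21. 23. 24. 25. 27.] y [-26.  23.]
z 65 87 x [22. 24. 25. 26. 28.] y [-24.  23.]
z 75 83 x [23. 25. 26. 27. 29.] y [-26.  24.]
z 85 134 x [12. 22. 26. 27. 29.] y [-25.  24.]
z 95 114 x [ 4.  9. 14. 19. 27.] y [-25.  25.]
```

View pics/up1.png

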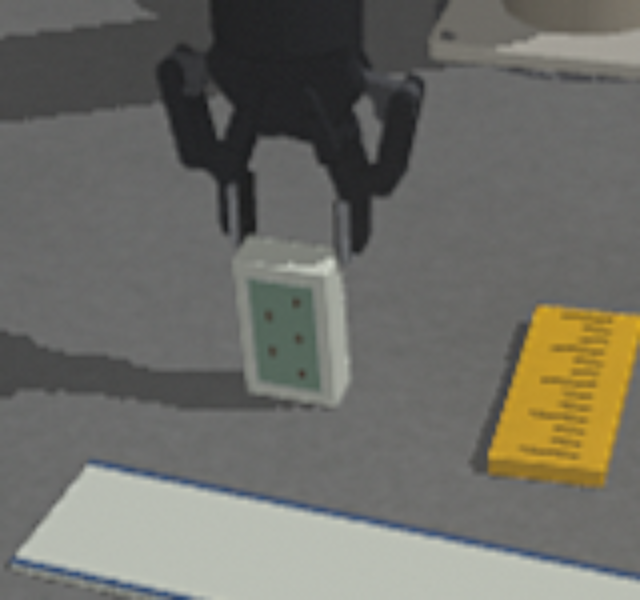

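The cassette now stands upright at about (295,325) in the crop, leaning about 6°. I'll open so it settles on the table, then regrip it squarely.

Call:
arm_command(slide=[[0,0,0],[0,0,0],[0,0,0],[0,0,0],[0,0,0]], spin=[0,0,0,0,0], jaw=6.5)

```text
clock: 14.2
eef_pos: [0.5086, -0.0666, 0.0823]
tool_rot: [0.999, -0.032, -0.0, -0.0]
ft_force: [-0.7, 0.9, -0.4]
grip_width: 0.0651
grasp_force: 0.0
```

```bash
python3 -c "
from h import *
face()
p=camera('top')
for r in rects(cloud(p),.08,.099): print(r)
go((.51,-.066,.05))
p=camera('wrist');print(p['intrinsics'])
"
```

```text
z 5 49 x [16. 17. 18. 19. 20.] y [-24.  24.]
z 15 80 x [16. 18. 19. 20. 22.] y [-25.  22.]
z 25 80 x [17. 18. 19. 21. 22.] y [-25.  22.]
z 35 81 x [17. 19. 20. 21. 23.] y [-26.  23.]
z 45 81 x [18. 20. 21. 22. 23.] y [-24.  23.]
z 55 87 x [19. 20. 21. 23. 24.] y [-24.  21.]
z 65 83 x [19. 21. 22. 23. 25.] y [-25.  24.]
z 75 88 x [20. 21. 23. 24. 26.] y [-25.  23.]
z 85 141 x [ 5. 17. 22. 23. 25.] y [-23.  23.]
z 95 91 x [ 2.  6. 10. 17. 23.] y [-24.  22.]
(array([ 532.7, -351. ,   85.5,   44.6,    9.9,   84.9]), np.int32(75))
pos [ 0.5086 -0.0666  0.0823] yawY -93.7 slide [ 0.14 -0.07  3.23] spin 0 w 6.53 j6 3.08 F [ 0.1 -0.2  0.5]
[[371.64829954   0.         323.23450731]
 [  0.         371.64829954 241.79976536]
 [  0.           0.           1.        ]]
```

Call:
arm_command(slide=[[0.35,0,0],[0.35,0,1.5],[0.35,0,3],[0.35,0,3.6],[0.35,0,3.6]], spin=[0,0,0,0,0])

```text
clock: 14.98
eef_pos: [0.5112, -0.0667, 0.0452]
tool_rot: [0.999, -0.032, -0.001, -0.0]
ft_force: [0.7, -0.8, 0.1]
grip_width: 0.0649
grasp_force: 0.0
```

Call:
arm_command(slide=[[0,0,0],[0,0,0],[0,0,0],[0,0,0],[0,0,0]], spin=[0,0,0,0,0], jaw=4)

```text
clock: 15.6
eef_pos: [0.5122, -0.0668, 0.0465]
tool_rot: [0.999, -0.032, 0.0, 0.0]
ft_force: [0.9, -0.6, 0.5]
grip_width: 0.0511
grasp_force: 62.6
```

Call:
arm_command(slide=[[0,0,-2],[0,0,-4],[0,0,-6],[0,0,-8],[0,0,-8]], spin=[0,-10,-20,-30,-40])

```text
clock: 16.23
eef_pos: [0.5133, -0.067, 0.1281]
tool_rot: [0.949, 0.314, 0.002, 0.001]
ft_force: [0.1, -0.8, -1.2]
grip_width: 0.0514
grasp_force: 62.7
```

Call:
arm_command(slide=[[0,0,0],[0,0,0],[0,0,0],[0,0,0],[0,0,0]], spin=[-10,-20,-30,-40,-50])

```text
clock: 16.85
eef_pos: [0.5117, -0.0668, 0.126]
tool_rot: [0.728, 0.686, -0.0, -0.0]
ft_force: [0.3, -0.1, -1.1]
grip_width: 0.0515
grasp_force: 62.7
```

Call:
arm_command(slide=[[0,0,0],[0,0,0],[0,0,0],[0,0,0],[0,0,0]], spin=[-10,-20,-30,-40,-50])

```text
clock: 17.48
eef_pos: [0.5118, -0.0668, 0.126]
tool_rot: [0.37, 0.929, -0.0, -0.0]
ft_force: [-0.7, -0.3, -2.5]
grip_width: 0.0512
grasp_force: 62.7
```

```bash
cat >> h.py <<'E'
def plane(p,uv,z):
    K=p['intrinsics'];Rm,t=ext(p);uv=np.atleast_2d(uv).astype(float)
    r=np.c_[(uv-[K[0,2],K[1,2]])/[K[0,0],K[1,1]],np.ones(len(uv))]@Rm; c=-Rm.T@t
    return c+r*((z-c[2])/r[:,2])[:,None]
E
python3 -c "
from h import *
p=camera('top')
px=p['pixels'];hsv=cv2.cvtColor(px,cv2.COLOR_RGB2HSV)
m=(hsv[...,2]>150)&(px[...,0]>140);b=(hsv[...,0]>95)&(hsv[...,0]<130)&(hsv[...,1]>60)
for k in (m|b,m):
  k=k.astype(np.uint8);n,l,s,c=cv2.connectedComponentsWithStats(k);i=l[222,330];print(i,s[i])
  v,u=np.where(l==i);q=plane(p,np.c_[u,v],.005)[:,:2]*1000
  print(cv2.minAreaRect(q.astype(np.float32)))
np.save('x.npy',1)
p=camera('scene')
for nm in ['strip']: print(landmark_of(p,nm)[:1])
px=p['pixels'];hsv=cv2.cvtColor(px,cv2.COLOR_RGB2HSV)
m=(hsv[...,2]>150)&(px[...,0]>140);b=(hsv[...,0]>95)&(hsv[...,0]<130)&(hsv[...,1]>60)
k=(m|b).astype(np.uint8);n,l,s,c=cv2.connectedComponentsWithStats(k);i=l[298,340]
v,u=np.where(l==i);q=plane(p,np.c_[u,v],.005)[:,:2]*1000
print(s[i],cv2.minAreaRect(q.astype(np.float32)))
go((.657,-.03,.13),82.7)
"
```

```text
29 [ 245  198  139   48 4280]
((669.0625, 24.533050537109375), (360.87335205078125, 89.3896255493164), 84.48621368408203)
28 [ 245  198  139   48 4249]
((669.2557983398438, 24.50555419921875), (360.855224609375, 82.35430908203125), 84.4376220703125)
[{'centre': [325.7, 299.9], 'confidence': 0.68}]
[  232   265   314   160 10693] ((734.4224243164062, 126.47067260742188), (574.31591796875, 268.7983703613281), 84.71011352539062)
pos [ 0.5118 -0.0668  0.1261] yawY 46.1 slide [-7.91 12.71 -0.4 ] spin -36.6 w 5.13 j6 0.64 F [-0.3 -0.3 -1. ]
```

```bash
python3 -c "
from h import *
go((.664,-.030,.075),84.5)
d,w,px=side();print(np.percentile(w[:,2],[1,99]))
"
```

```text
pos [ 0.5118 -0.0668  0.1261] yawY 46.1 slide [-8.42 13.2   5.1 ] spin -38.4 w 5.13 j6 0.64 F [-0.3 -0.3 -1. ]
[0.08070714 0.17250522]
```

Call:
arm_command(slide=[[-2,3,0],[-4,6,0],[-6,9,1],[-8.4,13.2,3],[-8.4,13.2,5]], spin=[-8,-16,-24,-32,-38.4])

```text
clock: 18.3
eef_pos: [0.667, -0.0282, 0.0743]
tool_rot: [0.045, 0.999, 0.0, 0.001]
ft_force: [-1.1, 0.7, -2.0]
grip_width: 0.0514
grasp_force: 63.1
```

Call:
arm_command(slide=[[0,0,0],[0,0,0.5],[0,0,1],[0,0,1.5],[0,0,1.9]], spin=[0,0,0,0,0])

```text
clock: 18.92
eef_pos: [0.664, -0.0296, 0.0575]
tool_rot: [0.047, 0.999, 0.0, 0.0]
ft_force: [0.1, -0.0, -0.8]
grip_width: 0.0515
grasp_force: 63.0
```

```bash
python3 -c "
from h import *
go((.664,-.030,.0515),84.5)
face()
"
```

```text
pos [ 0.664  -0.0296  0.0575] yawY 84.6 slide [-0.01 -0.04  0.6 ] spin 0.1 w 5.15 j6 0.05 F [ 0.1 -0.  -0.8]
z 5 364 x [-48. -39. -26. -13.  21.] y [-25.  26.]
z 15 79 x [-15. -12. -11. -10.  -9.] y [-22.  25.]
z 25 96 x [-15. -13. -12. -11. -11.] y [-24.  26.]
z 35 103 x [-15. -13. -12. -11. -10.] y [-23.  25.]
z 45 103 x [-15. -14. -13. -12. -10.] y [-22.  25.]
z 55 99 x [-15. -13. -12. -12. -10.] y [-23.  25.]
z 65 100 x [-15. -14. -13. -12. -11.] y [-23.  26.]
z 75 108 x [-15. -14. -13. -12. -10.] y [-22.  25.]
z 85 103 x [-15. -14. -13. -12. -10.] y [-24.  25.]
z 95 146 x [-15. -13. -12. -11.   5.] y [-25.  26.]
z 105 164 x [-14.  -9.  -4.   3.   9.] y [-23.  23.]
z 135 12 x [-18. -12. -11. -10.  -9.] y [-10.  20.]
```

Call:
arm_command(slide=[[0,0,0.3],[0,0,0.6],[0,0,0.6],[0,0,0.6],[0,0,0.6]], spin=[0,0,0,0,0])

```text
clock: 19.6
eef_pos: [0.6642, -0.0295, 0.0516]
tool_rot: [0.046, 0.999, 0.0, 0.0]
ft_force: [0.2, -0.0, 0.8]
grip_width: 0.0513
grasp_force: 63.2
```

Call:
arm_command(slide=[[0,0,0],[0,0,0],[0,0,0],[0,0,0],[0,0,0]], spin=[0,0,0,0,0], jaw=6.5)

```text
clock: 20.23
eef_pos: [0.664, -0.0295, 0.0513]
tool_rot: [0.046, 0.999, 0.0, -0.0]
ft_force: [0.2, 0.0, -0.1]
grip_width: 0.0646
grasp_force: 0.0
```

Call:
arm_command(slide=[[0,0,-3],[0,0,-6],[0,0,-10],[0,0,-14],[0,0,-14]], spin=[0,0,0,0,0])

```text
clock: 20.85
eef_pos: [0.6665, -0.0296, 0.1963]
tool_rot: [0.046, 0.999, 0.0, 0.005]
ft_force: [0.4, 0.7, -1.2]
grip_width: 0.0646
grasp_force: 0.0
```

```bash
python3 -c "
from h import *
p=camera('top');w=cloud(p)
for r in rects(w,.08,.105): print(r)
for r in rects(w,.019,.03): print(r)
for r in rects(w,.008,.019): print(r)
go((.528,.216,.13),96.1)
"
```

```text
(array([ 532.7, -350.9,   85. ,   45.1,    9.6,   84.6]), np.int32(76))
(array([695.8, 391.5,  27.5,  84.8,  37.1, -14.2]), np.int32(384))
(array([ 652.7, -249.5,   25.5,   43.4,   25.6,   22.6]), np.int32(48))
(array([498.3, 212.9,  24.3,  89.9,  53.2,   6. ]), np.int32(706))
(array([692.5, 375.1,  13.9,  83.5,   3.2, -13.8]), np.int32(48))
(array([617.6, 265.7,  14. ,  46.4,  46. ,  45.8]), np.int32(259))
(array([489.1,  80.5,  12.2, 150.9,  58.2,  -0. ]), np.int32(1130))
pos [ 0.6652 -0.0295  0.1936] yawY 84.7 slide [15.97 23.17  6.29] spin -11.4 w 6.5 j6 0.05 F [ 0.5 -0.6 -0.4]
```

Call:
arm_command(slide=[[3.2,4.6,0],[6.4,9.2,0],[9.6,13.8,2],[12.8,18.5,5],[16,23.2,8]], spin=[-2.3,-4.6,-7,-9,-11.4], jaw=8.5)

```text
clock: 21.52
eef_pos: [0.5257, 0.2146, 0.1108]
tool_rot: [-0.054, 0.999, -0.0, -0.001]
ft_force: [1.1, 0.1, 0.8]
grip_width: 0.0847
grasp_force: 0.0
```

Call:
arm_command(slide=[[0,0,0],[0,0,3],[0,0,6],[0,0,9],[0,0,10.2]], spin=[0,0,0,0,0])

```text
clock: 22.15
eef_pos: [0.5265, 0.212, 0.0087]
tool_rot: [-0.052, 0.999, -0.001, -0.002]
ft_force: [0.0, -0.5, 0.4]
grip_width: 0.0849
grasp_force: 0.0
```

```bash
python3 -c "
from h import *
go((.528,.216,.006),96)
"
```

```text
pos [0.5265 0.212  0.0087] yawY 96.0 slide [-0.19  0.39  0.27] spin -0.0 w 8.49 j6 0.28 F [ 0.  -0.5  0.4]
```

Call:
arm_command(slide=[[0,0.4,0],[-0.2,0.4,0.1],[-0.2,0.4,0.1],[-0.2,0.4,0.1],[-0.2,0.4,0.1]], spin=[0,0,0,0,0])

```text
clock: 22.78
eef_pos: [0.5295, 0.2179, 0.0104]
tool_rot: [-0.053, 0.999, 0.0, 0.0]
ft_force: [0.5, 0.2, 0.3]
grip_width: 0.0853
grasp_force: 0.0
```

Call:
arm_command(slide=[[0,0,0],[0,0,0],[0,0,0],[0,0,0],[0,0,0]], spin=[0,0,0,0,0], jaw=4)

```text
clock: 23.4
eef_pos: [0.5299, 0.2179, 0.0107]
tool_rot: [-0.053, 0.999, 0.0, 0.001]
ft_force: [-0.0, -0.8, 3.7]
grip_width: 0.0506
grasp_force: 62.5
```

Call:
arm_command(slide=[[0,0,-2],[0,0,-4],[0,0,-6],[0,0,-7.5],[0,0,-7.5]], spin=[0,0,0,0,0])

```text
clock: 24.02
eef_pos: [0.53, 0.2182, 0.0858]
tool_rot: [-0.053, 0.999, 0.0, 0.001]
ft_force: [0.4, -0.1, -2.3]
grip_width: 0.0503
grasp_force: 62.4
```

Call:
arm_command(slide=[[0,0,0],[0,0,0],[0,0,0],[0,0,0],[0,0,0]], spin=[0,0,0,0,0], jaw=5.19)

```text
clock: 24.65
eef_pos: [0.5293, 0.2178, 0.0849]
tool_rot: [-0.053, 0.999, -0.0, -0.0]
ft_force: [-1.2, -0.5, -1.5]
grip_width: 0.0522
grasp_force: 12.6
```

Call:
arm_command(slide=[[0,0,0],[0,0,0],[0,0,0],[0,0,0],[0,0,0]], spin=[0,0,0,0,0], jaw=5.196)

```text
clock: 25.28
eef_pos: [0.5293, 0.2178, 0.085]
tool_rot: [-0.053, 0.999, -0.0, -0.0]
ft_force: [0.0, 0.0, -1.9]
grip_width: 0.0521
grasp_force: 11.3
```

```bash
python3 -c "
from h import *
go((.528,.216,.006),96)
face();prof()
"
```

```text
pos [0.5293 0.2178 0.085 ] yawY 96.1 slide [ 0.14 -0.16  7.9 ] spin 0.1 w 5.21 j6 0.28 F [ 0.   0.  -1.9]
z 15 39 x [-99. -96. -92. -86. -80.] y [14. 26.]
z 75 53 x [-19. -18. -16. -14. -12.] y [-25.  25.]
z 85 118 x [-20. -18. -16. -15. -13.] y [-24.  25.]
z 95 587 x [-17.  -9.  18.  44.  67.] y [-22.  25.]
z 105 57 x [-17.  -9.   0.  15.  41.] y [-22.  25.]
-100 11 [12. 14. 15.]
-90 19 [12. 14. 15.]
-80 8 [12. 14. 16.]
-20 212 [ 77.  87. 100.]
-10 159 [ 79.  98. 145.]
0 69 [ 96.  99. 101.]
10 71 [ 97.  99. 101.]
20 61 [ 97.  99. 100.]
30 62 [ 97.  98. 100.]
40 54 [ 97.  98. 100.]
50 59 [ 96.  98. 100.]
60 52 [96. 98. 99.]
70 34 [95. 96. 98.]
```

Call:
arm_command(slide=[[0,0,0],[0,0,0],[0,0,0],[0,0,0],[0,0,0]], spin=[0,0,0,0,0], jaw=5.215)

```text
clock: 26.0
eef_pos: [0.5294, 0.2178, 0.085]
tool_rot: [-0.053, 0.999, 0.0, 0.0]
ft_force: [0.3, 0.5, 0.4]
grip_width: 0.052
grasp_force: 0.0
```

Call:
arm_command(slide=[[0,0,0],[0,0,0],[0,0,0],[0,0,0],[0,0,0]], spin=[0,0,0,0,0], jaw=5.222)

```text
clock: 26.62
eef_pos: [0.5293, 0.2178, 0.0849]
tool_rot: [-0.053, 0.999, 0.0, -0.0]
ft_force: [-0.7, 1.0, -0.2]
grip_width: 0.0524
grasp_force: 0.0
```

```bash
python3 -c "
from h import *
face();prof()
"
```

```text
z 5 78 x [-74. -71. -69. -66.   0.] y [-25.  23.]
z 15 160 x [-97. -76. -70. -68. -13.] y [-25.  26.]
z 25 687 x [-69. -52. -28.  -5.  14.] y [-22.  25.]
-100 18 [10. 14. 15.]
-90 17 [13. 14. 16.]
-80 11 [12. 13. 21.]
-70 220 [ 6. 17. 25.]
-60 82 [18. 24. 26.]
-50 81 [12. 24. 26.]
-40 70 [21. 24. 26.]
-30 90 [14. 24. 27.]
-20 74 [10. 24. 71.]
-10 96 [ 20.  24. 159.]
0 72 [21. 24. 26.]
10 79 [19. 24. 26.]
20 24 [22. 23. 25.]
```

Call:
arm_command(slide=[[0,0,-4],[0,0,-4],[0,0,-4],[0,0,-4],[0,0,-4]], spin=[0,0,0,0,0], jaw=8.5)

```text
clock: 27.35
eef_pos: [0.5287, 0.2175, 0.124]
tool_rot: [-0.053, 0.999, -0.0, -0.001]
ft_force: [-1.0, -0.1, -0.0]
grip_width: 0.0847
grasp_force: 0.0
```

```bash
python3 -c "
from h import *
for n in ['top','scene']:
    w=cloud(camera(n))
    for r in rects(w,.018,.034,xl=(.4,.72),yl=(.1,.33))+rects(w,.008,.018,xl=(.4,.72),yl=(.15,.33)): print(r)
go((.528,.216,.006),96)
"
```

```text
(array([568.3, 229.2,  24.4,  53. ,  52.7,  11.9]), np.int32(327))
(array([617.8, 265.7,  13.7,  45.9,  45.7,  63.1]), np.int32(252))
(array([555.3, 224.3,  24.1,  96.1,  52.2,  12.7]), np.int32(773))
(array([605.7, 247.6,  13.8,  98.7,  48.2,  47.1]), np.int32(493))
pos [0.5289 0.2177 0.1243] yawY 96.1 slide [ 0.1  -0.15 11.83] spin 0.1 w 8.49 j6 0.28 F [0.8 0.3 0.3]
```

Call:
arm_command(slide=[[0.8,0,2],[0.8,0,5],[0.8,0,8],[0.8,0,10.5],[0.8,0,11.5]], spin=[-3,-6.1,-6.1,-6.1,-6.1])

```text
clock: 28.08
eef_pos: [0.52, 0.2164, 0.0082]
tool_rot: [-0.106, 0.994, -0.0, -0.002]
ft_force: [-0.6, -2.0, 0.5]
grip_width: 0.085
grasp_force: 0.0
```

```bash
python3 -c "
from h import *
go((.5207,.2186,.007),102.2)
"
```

```text
pos [0.52   0.2164 0.0082] yawY 102.2 slide [-0.11  0.2   0.11] spin -0.0 w 8.5 j6 0.18 F [-0.6 -2.   0.5]
```

Call:
arm_command(slide=[[0,0.1,0.2],[0,0.1,0.2],[0,0.1,0.2],[0,0.1,0.2],[0,0.1,0.2]], spin=[0,0,0,0,0], jaw=4)

```text
clock: 28.7
eef_pos: [0.5221, 0.2184, 0.0093]
tool_rot: [-0.106, 0.994, 0.0, 0.001]
ft_force: [-0.8, 0.6, 5.8]
grip_width: 0.0501
grasp_force: 64.6
```

Call:
arm_command(slide=[[0,0,-1],[0,0,-1.5],[0,0,-1.5],[0,0,-1.5],[0,0,-1.5]], spin=[0,0,0,0,0])

```text
clock: 29.32
eef_pos: [0.5208, 0.2178, 0.0226]
tool_rot: [-0.106, 0.994, -0.0, -0.0]
ft_force: [0.3, 0.2, -1.4]
grip_width: 0.0502
grasp_force: 63.9
```

Call:
arm_command(slide=[[0,0,0],[0,0,0],[0,0,0],[0,0,0],[0,0,0]], spin=[0,0,0,0,0], jaw=5.19)

```text
clock: 29.95
eef_pos: [0.5211, 0.2179, 0.0229]
tool_rot: [-0.106, 0.994, -0.0, -0.0]
ft_force: [0.6, 0.6, -0.7]
grip_width: 0.0519
grasp_force: 3.2
```

Call:
arm_command(slide=[[0,0,0],[0,0,0],[0,0,0],[0,0,0],[0,0,0]], spin=[0,0,0,0,0], jaw=5.195)

```text
clock: 30.58
eef_pos: [0.5211, 0.2179, 0.023]
tool_rot: [-0.106, 0.994, 0.0, 0.0]
ft_force: [-0.1, -0.9, -2.0]
grip_width: 0.0521
grasp_force: 1.6
```

```bash
python3 -c "
from h import *
prof();go((.5207,.2186,.007),102.2)
"
```

```text
-100 17 [12. 14. 16.]
-90 22 [13. 14. 16.]
-80 135 [ 6. 18. 25.]
-70 184 [ 6. 23. 27.]
-60 109 [14. 27. 30.]
-50 109 [23. 29. 32.]
-40 100 [20. 31. 33.]
-30 105 [28. 32. 35.]
-20 112 [22. 35. 38.]
-10 106 [33. 36. 96.]
0 83 [35. 38. 40.]
10 53 [37. 39. 41.]
pos [0.5211 0.2179 0.023 ] yawY 102.2 slide [0.03 0.08 1.6 ] spin -0.0 w 5.22 j6 0.18 F [-0.2 -0.7 -1.6]
```

Call:
arm_command(slide=[[0,0,-0.6],[0,0,-1.2],[0,0,-1.8],[0,0,-2.4],[0,0,-3]], spin=[0,0,0,0,0])

```text
clock: 31.25
eef_pos: [0.5212, 0.2179, 0.0535]
tool_rot: [-0.106, 0.994, 0.0, 0.0]
ft_force: [-0.1, -0.9, -0.9]
grip_width: 0.0518
grasp_force: 1.4
```

Call:
arm_command(slide=[[0,0,-0.6],[0,0,-1.2],[0,0,-1.8],[0,0,-2.4],[0,0,-3]], spin=[0,0,0,0,0])

```text
clock: 31.88
eef_pos: [0.521, 0.2179, 0.0833]
tool_rot: [-0.106, 0.994, -0.0, -0.0]
ft_force: [0.7, -0.8, -1.8]
grip_width: 0.0519
grasp_force: 0.8
```

```bash
python3 -c "
from h import *
face();prof()
"
```

```text
z 5 56 x [-7. -6. -5. -4. -0.] y [-25.  24.]
z 15 157 x [-97. -88.  -5.  -4.  -0.] y [-25.  26.]
z 25 112 x [-6. -5. -4. -2.  0.] y [-25.  24.]
z 35 115 x [-7. -5. -3. -1.  8.] y [-25.  25.]
z 45 110 x [-6. -4. -3. -2.  1.] y [-25.  24.]
z 55 124 x [-6. -3. -3. -1.  1.] y [-25.  25.]
z 65 120 x [-5. -3. -2.  0.  3.] y [-25.  25.]
z 75 115 x [-4. -2. -1. -0.  2.] y [-25.  25.]
z 85 113 x [-4. -2. -1.  0.  3.] y [-23.  24.]
z 95 170 x [-3.  1.  8. 15. 22.] y [-21.  25.]
-100 13 [12. 14. 15.]
-90 26 [12. 14. 16.]
-20 7 [149. 151. 160.]
-10 7 [ 28. 158. 160.]
0 913 [ 9. 50. 88.]
10 100 [13. 89. 92.]
20 65 [22. 89. 91.]
```

Call:
arm_command(slide=[[0,0,0],[0,0,0],[0,0,0],[0,0,0],[0,0,0]], spin=[0,0,0,0,0], jaw=6.5)

```text
clock: 32.6
eef_pos: [0.5211, 0.2179, 0.0829]
tool_rot: [-0.106, 0.994, -0.0, -0.0]
ft_force: [0.8, -1.5, -0.3]
grip_width: 0.0649
grasp_force: 0.0
```

Call:
arm_command(slide=[[0.6,0,0],[1.1,0,1],[1.1,0,2.5],[1.1,0,3.6],[1.1,0,3.6]], spin=[0,0,0,0,0])

```text
clock: 33.22
eef_pos: [0.5093, 0.2151, 0.0453]
tool_rot: [-0.106, 0.994, -0.0, -0.002]
ft_force: [0.3, -0.4, 0.2]
grip_width: 0.0652
grasp_force: 0.0
```

```bash
python3 -c "
from h import *
face();go((.5207,.2186,.05),102.2)
"
```

```text
z 5 59 x [-14. -13. -11. -10.  -9.] y [-25.  25.]
z 15 116 x [-36. -13. -12. -10.  -5.] y [-25.  25.]
z 25 111 x [-14. -13. -12. -10.  -6.] y [-25.  25.]
z 35 102 x [-14. -13. -11. -10.  -7.] y [-25.  24.]
z 45 111 x [-14. -13. -11. -10.  -4.] y [-25.  25.]
z 55 115 x [-14. -12. -11. -10.  -5.] y [-25.  25.]
z 65 106 x [-14. -12. -11. -10.  -8.] y [-25.  25.]
z 75 117 x [-14. -13. -11. -10.  -6.] y [-25.  25.]
z 85 191 x [-14. -11.  -9.  -1.   8.] y [-25.  25.]
z 95 81 x [-11.  -8.  -3.   4.   8.] y [-22.  25.]
z 115 15 x [-19. -13. -12. -10.  -8.] y [-13.  24.]
pos [0.5099 0.2154 0.046 ] yawY 102.2 slide [-1.12  0.09 -0.4 ] spin -0.0 w 6.51 j6 0.19 F [0.3 0.6 0.4]
```

Call:
arm_command(slide=[[0,0,0],[0,0,0],[0,0,0],[0,0,0],[0,0,0]], spin=[0,0,0,0,0], jaw=4)

```text
clock: 33.9
eef_pos: [0.5107, 0.2157, 0.0473]
tool_rot: [-0.106, 0.994, 0.0, 0.0]
ft_force: [0.4, -0.5, 1.4]
grip_width: 0.0509
grasp_force: 62.6
```

Call:
arm_command(slide=[[0,0,-3],[0,0,-6],[-3,-4,-8],[-6.5,-8.4,-8],[-10,-12.5,-8]], spin=[0,0,0,0,0])

```text
clock: 34.52
eef_pos: [0.6355, 0.1136, 0.1273]
tool_rot: [-0.106, 0.994, 0.0, 0.0]
ft_force: [0.6, 0.9, -1.0]
grip_width: 0.0512
grasp_force: 63.0
```

```bash
python3 -c "
from h import *
go((.6743,.0793,.06),84.5)
"
```

```text
pos [0.6355 0.1136 0.1273] yawY 102.2 slide [-3.07 -4.17  6.73] spin 17.7 w 5.12 j6 -0.04 F [ 0.6  0.9 -1. ]
```

Call:
arm_command(slide=[[-1.6,-2,0],[-3.1,-4.2,0],[-3.1,-4.2,2],[-3.1,-4.2,4.5],[-3.1,-4.2,6.5]], spin=[9,17.7,17.7,17.7,17.7])

```text
clock: 35.15
eef_pos: [0.6727, 0.0797, 0.06]
tool_rot: [0.048, 0.999, -0.0, -0.001]
ft_force: [-0.3, -0.4, -1.3]
grip_width: 0.0514
grasp_force: 63.1
```

Call:
arm_command(slide=[[0,0,0],[0,0,0],[0,0,0.4],[0,0,0.7],[0,0,0.7]], spin=[0,0,0,0,0])

```text
clock: 35.78
eef_pos: [0.6735, 0.08, 0.0549]
tool_rot: [0.048, 0.999, -0.0, -0.0]
ft_force: [-0.2, 0.2, -1.8]
grip_width: 0.0512
grasp_force: 63.1
```

```bash
python3 -c "
from h import *
go((.6743,.0793,.052),84.5);face()
"
```

```text
pos [0.6735 0.08   0.0549] yawY 84.5 slide [-0.09 -0.06  0.29] spin -0.0 w 5.12 j6 0.21 F [-0.2  0.2 -1.8]
z 5 391 x [-49. -39. -27. -15.  -6.] y [-25.  25.]
z 15 105 x [-11. -10.  -9.  -8.  -7.] y [-23.  25.]
z 25 121 x [-95. -10.  -9.  -8.  -7.] y [-25.  25.]
z 35 109 x [-12. -11. -10.  -9.  -6.] y [-23.  25.]
z 45 112 x [-12. -10. -10.  -9.  -7.] y [-24.  24.]
z 55 111 x [-12. -11. -10.  -8.  -7.] y [-23.  24.]
z 65 112 x [-11. -10.  -9.  -8.  -7.] y [-23.  25.]
z 75 117 x [-12. -10.  -9.  -8.  -7.] y [-24.  25.]
z 85 124 x [-12. -11. -10.  -8.  -7.] y [-24.  25.]
z 95 281 x [-11.  -9.  -4.   5.  12.] y [-24.  24.]
z 125 15 x [-19. -18. -12. -11. -10.] y [-7. 23.]
z 135 8 x [-18. -18. -13. -12.  -9.] y [-26.  19.]
```

Upright. I'll lower, release, rise, and head for the board.

Call:
arm_command(slide=[[0,0,0.2],[0,0,0.3],[0,0,0.3],[0,0,0.3],[0,0,0.3]], spin=[0,0,0,0,0])

```text
clock: 36.45
eef_pos: [0.6738, 0.08, 0.0523]
tool_rot: [0.048, 0.999, 0.0, 0.0]
ft_force: [-0.3, 0.1, 0.8]
grip_width: 0.0513
grasp_force: 63.2
```

Call:
arm_command(slide=[[0,0,0],[0,0,0],[0,0,0],[0,0,0],[0,0,0]], spin=[0,0,0,0,0], jaw=6.5)

```text
clock: 37.08
eef_pos: [0.6737, 0.08, 0.0519]
tool_rot: [0.048, 0.999, -0.0, -0.0]
ft_force: [-0.2, 0.3, -0.5]
grip_width: 0.0649
grasp_force: 0.0
```

Call:
arm_command(slide=[[0,0,-3],[0,0,-6],[0,0,-10],[0,0,-14],[0,0,-14]], spin=[0,0,0,0,0])

```text
clock: 37.7
eef_pos: [0.6761, 0.0803, 0.197]
tool_rot: [0.048, 0.999, 0.001, 0.005]
ft_force: [0.4, 0.5, 0.2]
grip_width: 0.0649
grasp_force: 0.0
```

```bash
python3 -c "
from h import *
p=camera('top');w=cloud(p)
for r in rects(w,.08,.105)+rects(w,.008,.019): print(r)
ws=cloud(camera('scene'))
for r in rects(ws,.08,.105)+rects(ws,.008,.019,yl=(0,.16)): print(r)
go((.528,.08,.13),90)
"
```

```text
(array([660.9, -27.2,  94.8,  51.7,  24.6,  85.3]), np.int32(219))
(array([ 532.7, -351.3,   84.7,   45.3,   10. ,   85.2]), np.int32(78))
(array([618. , 266. ,  13.7,  46.8,  46. , -13.1]), np.int32(257))
(array([ 538. , -352.1,   84.3,   46.5,   13.6,   84.9]), np.int32(85))
(array([665.9, -27.7,  93.7,  53. ,  28.6,  84.9]), np.int32(393))
(array([673. ,  82.5,  93.7,  52.6,  28.8,  80. ]), np.int32(417))
(array([492. ,  78.8,  12. , 157. ,  60.4,   1.6]), np.int32(980))
(array([681.5,  83.9,  13.4,  54.7,  21.7, -76.6]), np.int32(132))
pos [0.6738 0.08   0.1922] yawY 84.5 slide [14.52 -1.41  6.21] spin -5.5 w 6.48 j6 0.21 F [ 0.4 -0.3 -0.7]
```

```bash
python3 -c "
from h import *
go((.549,.0818,.10),91.7)
"
```

```text
pos [0.6738 0.08   0.1922] yawY 84.5 slide [12.45 -1.02  9.21] spin -7.2 w 6.48 j6 0.21 F [ 0.4 -0.3 -0.7]
```

Call:
arm_command(slide=[[4,0,0],[8,-0.5,0],[12.4,-1,2],[12.4,-1,6],[12.4,-1,10]], spin=[-2,-4,-7.2,-7.2,-7.2], jaw=8.5)

```text
clock: 38.42
eef_pos: [0.5475, 0.0818, 0.0899]
tool_rot: [-0.015, 1.0, -0.0, -0.001]
ft_force: [0.2, -0.5, -0.1]
grip_width: 0.0848
grasp_force: 0.0
```

Call:
arm_command(slide=[[0,0,0],[0,0,4],[0,0,6],[0,0,7.5],[0,0,8.3]], spin=[0,0,0,0,0])

```text
clock: 39.05
eef_pos: [0.5496, 0.082, 0.0089]
tool_rot: [-0.015, 1.0, 0.0, 0.0]
ft_force: [0.1, 0.9, 0.3]
grip_width: 0.0852
grasp_force: 0.0
```

```bash
python3 -c "
from h import *
go((.549,.0818,.006),91.7)
ws=cloud(camera('scene'))
for r in rects(ws,.08,.105): print(r)
"
```

```text
pos [0.5496 0.082  0.0089] yawY 91.7 slide [ 0.06 -0.02  0.29] spin -0.0 w 8.52 j6 0.12 F [0.1 0.9 0.3]
(array([ 537.7, -351.4,   84.4,   44.8,   14.7,   79.8]), np.int32(80))
(array([555.1,  21.8,  92. ,  32.7,  11.8, -22. ]), np.int32(75))
(array([553.4,  84.4,  90.6,  94.6,  38.8, -87.1]), np.int32(415))
(array([551.8, 148.6,  94.6,  25.6,  13.2,   1.9]), np.int32(79))
(array([665.6, -27.2,  93.7,  52.8,  29.7,  86.8]), np.int32(403))
(array([672.6,  82.1,  93.8,  53. ,  29.6,  86.1]), np.int32(422))
```

Call:
arm_command(slide=[[0,0,0.4],[0,0,0.8],[0,0,0.8],[0,0,0.8],[0,0,0.8]], spin=[0,0,0,0,0])

```text
clock: 39.72
eef_pos: [0.5495, 0.082, 0.0012]
tool_rot: [-0.015, 1.0, 0.0, 0.0]
ft_force: [-0.2, -1.0, 0.2]
grip_width: 0.0852
grasp_force: 0.0
```

Call:
arm_command(slide=[[0,0,0],[0,0,0],[0,0,0],[0,0,0],[0,0,0]], spin=[0,0,0,0,0], jaw=5)

```text
clock: 40.35
eef_pos: [0.5498, 0.0818, 0.0018]
tool_rot: [-0.015, 1.0, -0.0, 0.001]
ft_force: [-0.7, -0.2, 5.0]
grip_width: 0.0576
grasp_force: 64.4
```

Call:
arm_command(slide=[[0,0,-1],[0,0,-2],[0,0,-2],[0,0,-2],[0,0,-2]], spin=[0,0,0,0,0])

```text
clock: 40.98
eef_pos: [0.5489, 0.0819, 0.0206]
tool_rot: [-0.015, 1.0, -0.0, -0.0]
ft_force: [-0.2, 0.5, -1.9]
grip_width: 0.0578
grasp_force: 64.2
```

```bash
python3 -c "
from h import *
prof();go((.549,.0818,.006),91.7)
"
```

```text
-100 4 [4. 5. 6.]
-90 7 [4. 4. 6.]
-20 71 [21. 30. 92.]
-10 93 [28. 31. 95.]
0 73 [29. 31. 32.]
10 63 [29. 31. 33.]
20 72 [29. 31. 32.]
30 63 [29. 31. 32.]
40 56 [28. 30. 32.]
50 65 [28. 30. 32.]
60 55 [28. 30. 32.]
70 44 [27. 30. 32.]
80 38 [28. 29. 31.]
90 23 [27. 29. 31.]
pos [0.5489 0.0819 0.0206] yawY 91.7 slide [-0.01 -0.01  1.46] spin -0.0 w 5.79 j6 0.12 F [ 0.  -0.3 -1.8]
```

Call:
arm_command(slide=[[0,0,0],[0,0,0],[0,0,0],[0,0,0],[0,0,0]], spin=[0,0,0,0,0], jaw=5.9)

```text
clock: 41.65
eef_pos: [0.5493, 0.082, 0.021]
tool_rot: [-0.015, 1.0, -0.0, 0.0]
ft_force: [0.3, -0.3, -2.1]
grip_width: 0.0592
grasp_force: 26.2
```

Call:
arm_command(slide=[[0,0,0],[0,0,0],[0,0,0],[0,0,0],[0,0,0]], spin=[0,0,0,0,0], jaw=5.94)

```text
clock: 42.28
eef_pos: [0.5493, 0.0819, 0.021]
tool_rot: [-0.015, 1.0, -0.0, -0.0]
ft_force: [-0.4, -0.1, -2.2]
grip_width: 0.0598
grasp_force: 15.4
```

Call:
arm_command(slide=[[0,0,0],[0,0,0],[0,0,0],[0,0,0],[0,0,0]], spin=[0,0,0,0,0], jaw=5.96)

```text
clock: 42.9
eef_pos: [0.5493, 0.082, 0.021]
tool_rot: [-0.015, 1.0, 0.0, 0.0]
ft_force: [0.1, -0.6, -1.3]
grip_width: 0.0599
grasp_force: 10.1
```

```bash
python3 -c "
from h import *
prof()
"
```

```text
-100 4 [5. 5. 6.]
-90 6 [4. 5. 6.]
-20 101 [24. 31. 90.]
-10 76 [31. 33. 96.]
0 51 [29. 31. 33.]
10 58 [28. 30. 32.]
20 54 [27. 28. 30.]
30 49 [25. 27. 29.]
40 55 [24. 25. 27.]
50 41 [23. 24. 26.]
60 46 [21. 22. 24.]
70 44 [19. 21. 23.]
80 40 [17. 19. 20.]
90 34 [16. 19. 20.]
```

Call:
arm_command(slide=[[0,0,-0.5],[0,0,-1],[0,0,-1.5],[0,0,-2],[0,0,-3]], spin=[0,0,0,0,0], jaw=5.975)

```text
clock: 43.58
eef_pos: [0.5489, 0.0819, 0.0512]
tool_rot: [-0.015, 1.0, -0.0, -0.0]
ft_force: [1.5, 0.0, -1.7]
grip_width: 0.0602
grasp_force: 5.9
```

Call:
arm_command(slide=[[0,0,-1],[0,0,-2],[0,0,-3],[0,0,-4],[0,0,-4.5]], spin=[0,0,0,0,0])

```text
clock: 44.2
eef_pos: [0.5497, 0.082, 0.0969]
tool_rot: [-0.015, 1.0, 0.0, 0.001]
ft_force: [0.0, 0.3, -1.9]
grip_width: 0.06
grasp_force: 5.3
```

```bash
python3 -c "
from h import *
prof();face()
"
```

```text
-100 5 [4. 5. 6.]
-90 9 [4. 5. 6.]
-20 156 [103. 110. 116.]
-10 85 [ 93. 111. 171.]
0 48 [80. 85. 90.]
10 41 [70. 75. 78.]
20 35 [60. 64. 69.]
30 36 [50. 55. 59.]
40 38 [40. 45. 49.]
50 35 [30. 34. 39.]
60 30 [19. 24. 28.]
70 40 [ 9. 14. 19.]
80 13 [4. 5. 8.]
z 5 32 x [-98. -90.  74.  77.  79.] y [-24.  26.]
z 15 35 x [64. 66. 69. 71. 74.] y [-23.  24.]
z 25 35 x [54. 56. 58. 60. 62.] y [-25.  25.]
z 35 34 x [44. 46. 49. 51. 53.] y [-24.  24.]
z 45 33 x [36. 37. 39. 41. 43.] y [-25.  24.]
z 55 36 x [25. 27. 31. 32. 33.] y [-25.  24.]
z 65 43 x [15. 18. 20. 22. 24.] y [-24.  24.]
z 75 39 x [ 5.  7. 10. 12. 14.] y [-25.  24.]
z 85 41 x [-5. -2.  1.  3.  5.] y [-25.  24.]
z 95 43 x [-13. -12. -10.  -8.  -5.] y [-24.  25.]
z 105 82 x [-22. -21. -19. -17. -15.] y [-23.  25.]
z 115 108 x [-21. -18. -16. -14. -13.] y [-25.  25.]
```

Call:
arm_command(slide=[[0,0,-0.5],[0,0,-1],[0,0,-1.5],[0,0,-2],[0,0,-2.5]], spin=[0,0,0,0,0])

```text
clock: 44.92
eef_pos: [0.5492, 0.082, 0.1213]
tool_rot: [-0.015, 1.0, 0.0, -0.0]
ft_force: [-0.1, -0.1, -2.1]
grip_width: 0.0596
grasp_force: 5.2
```

```bash
python3 -c "
from h import *
face();go((.549,.0818,.006),91.7)
"
```

```text
z 5 48 x [-96.  38.  40.  41.  43.] y [-25.  26.]
z 15 64 x [34. 35. 37. 38. 39.] y [-24.  24.]
z 25 64 x [29. 30. 31. 33. 35.] y [-24.  24.]
z 35 68 x [24. 26. 27. 29. 31.] y [-24.  24.]
z 45 64 x [19. 21. 22. 23. 25.] y [-25.  24.]
z 55 74 x [15. 16. 18. 19. 21.] y [-25.  25.]
z 65 75 x [10. 11. 13. 14. 16.] y [-26.  25.]
z 75 72 x [ 5.  7.  8. 10. 11.] y [-24.  24.]
z 85 81 x [1. 2. 4. 5. 6.] y [-25.  26.]
z 95 81 x [-5. -3. -2. -1.  1.] y [-25.  26.]
z 105 83 x [-9. -8. -6. -5. -4.] y [-25.  25.]
z 115 79 x [-14. -13. -12. -10.  -8.] y [-24.  24.]
z 125 85 x [-19. -17. -16. -15. -13.] y [-26.  24.]
z 135 170 x [-22. -20. -17. -14. -10.] y [-25.  25.]
z 145 10 x [-21. -15. -14. -13. -12.] y [-24.  19.]
pos [0.5498 0.082  0.1221] yawY 91.7 slide [ 0.09 -0.02 11.61] spin -0.0 w 5.99 j6 0.12 F [ 0.8  0.2 -0. ]
```

Call:
arm_command(slide=[[0,0,0],[0,0,0],[0,0,0],[0,0,0],[0,0,0]], spin=[0,0,0,0,0], jaw=5)

```text
clock: 45.6
eef_pos: [0.5508, 0.0821, 0.1221]
tool_rot: [-0.015, 1.0, 0.0, 0.002]
ft_force: [2.6, 0.2, 5.4]
grip_width: 0.0575
grasp_force: 63.3
```

```bash
python3 -c "
from h import *
face();go((.531,-.351,.2221),85.1)
"
```

```text
z 5 48 x [-95.  38.  39.  41.  41.] y [-25.  25.]
z 15 65 x [33. 35. 36. 38. 40.] y [-24.  23.]
z 25 68 x [29. 30. 32. 33. 35.] y [-24.  24.]
z 35 70 x [23. 25. 26. 27. 30.] y [-24.  24.]
z 45 69 x [19. 20. 22. 23. 25.] y [-25.  25.]
z 55 72 x [14. 16. 17. 18. 20.] y [-25.  25.]
z 65 73 x [10. 11. 12. 13. 16.] y [-24.  24.]
z 75 77 x [ 5.  7.  8. 10. 12.] y [-25.  26.]
z 85 80 x [0. 2. 3. 4. 6.] y [-23.  26.]
z 95 75 x [-5. -3. -2. -1.  1.] y [-25.  24.]
z 105 82 x [-10.  -8.  -6.  -5.  -4.] y [-25.  25.]
z 115 86 x [-14. -12. -11. -10.  -8.] y [-25.  24.]
z 125 86 x [-19. -18. -16. -15. -13.] y [-25.  25.]
z 135 163 x [-22. -20. -18. -15. -10.] y [-25.  25.]
z 145 16 x [-19. -16. -13. -12. -11.] y [-25.  22.]
pos [0.5507 0.0821 0.1221] yawY 91.7 slide [  3.2  -43.23 -10.02] spin 6.6 w 5.7 j6 0.12 F [ 2.7 -0.2  5.6]
```

Call:
arm_command(slide=[[0,0,-2.5],[0,0,-5],[0,0,-7.5],[0,-3,-10],[0,-8,-10]], spin=[0,0,0,0,0])

```text
clock: 46.28
eef_pos: [0.5518, 0.0026, 0.222]
tool_rot: [-0.016, 1.0, 0.0, 0.001]
ft_force: [1.2, -0.5, -2.3]
grip_width: 0.0572
grasp_force: 64.7
```

```bash
python3 -c "
from h import *
face();go((.531,-.351,.2221),85.1)
"
```

```text
z 5 116 x [-98. -93. -86. -79. -73.] y [-12.  25.]
z 95 13 x [-16.  40.  40.  41.  42.] y [-24.  25.]
z 105 69 x [34. 35. 36. 38. 40.] y [-24.  24.]
z 115 86 x [29. 31. 32. 34. 36.] y [-24.  24.]
z 125 78 x [25. 27. 28. 29. 31.] y [-24.  25.]
z 135 84 x [20. 22. 23. 25. 26.] y [-24.  25.]
z 145 85 x [16. 18. 19. 21. 22.] y [-25.  25.]
pos [ 0.5509 -0.0046  0.2208] yawY 91.5 slide [  2.88 -34.57   0.07] spin 6.4 w 5.71 j6 -0.03 F [-1.6 -3.8 -2.7]
```

Call:
arm_command(slide=[[0.4,-5,0],[0.8,-10,0],[1.2,-15,0],[1.6,-20,0],[2,-25,0]], spin=[1,2,3,4,5])

```text
clock: 46.95
eef_pos: [0.5374, -0.2493, 0.2192]
tool_rot: [0.029, 1.0, 0.001, -0.002]
ft_force: [0.7, 0.4, -1.7]
grip_width: 0.057
grasp_force: 65.0
```

```bash
python3 -c "
from h import *
face();go((.531,-.351,.2221),85.1)
"
```

```text
z 95 22 x [38. 39. 39. 41. 42.] y [-24.  24.]
z 105 57 x [34. 35. 37. 38. 39.] y [-24.  23.]
z 115 69 x [29. 31. 32. 34. 35.] y [-24.  25.]
z 125 70 x [24. 26. 28. 29. 31.] y [-26.  25.]
z 135 63 x [20. 21. 23. 24. 26.] y [-25.  25.]
z 145 75 x [15. 18. 19. 20. 22.] y [-25.  26.]
pos [ 0.5366 -0.2561  0.2188] yawY 86.3 slide [-0.06 -9.51 -0.29] spin 1.2 w 5.74 j6 -0.38 F [ 1.3 -4.4 -1.2]
```

Call:
arm_command(slide=[[0,-3,0],[-0.1,-6,0],[-0.1,-9.5,0],[-0.1,-9.5,0],[-0.1,-9.5,0]], spin=[0.5,1.2,1.2,1.2,1.2])

```text
clock: 47.62
eef_pos: [0.5337, -0.3424, 0.2195]
tool_rot: [0.039, 0.999, 0.001, -0.001]
ft_force: [-0.7, 0.1, -1.6]
grip_width: 0.0573
grasp_force: 65.2
```

```bash
python3 -c "
from h import *
go((.5315,-.351,.1221),85.1)
"
```

```text
pos [ 0.5337 -0.3424  0.2195] yawY 85.5 slide [ 0.12 -0.9   9.74] spin 0.4 w 5.73 j6 -0.49 F [-0.7  0.1 -1.6]
```

Call:
arm_command(slide=[[0,0,0],[0,0,1],[0,0,2],[0,0,3],[0,0,3]], spin=[0,0,0,0,0])

```text
clock: 48.25
eef_pos: [0.5337, -0.3428, 0.1893]
tool_rot: [0.039, 0.999, 0.001, -0.001]
ft_force: [-0.3, -0.2, -0.9]
grip_width: 0.0572
grasp_force: 65.2
```

```bash
python3 -c "
from h import *
face();go((.5315,-.351,.1221),85.1)
"
```

```text
z 5 44 x [-54. -41. -17.  -7.   2.] y [-21.  13.]
z 15 90 x [-51. -36. -19.  -8.  -5.] y [-10.  13.]
z 25 94 x [-51. -37. -13.  -9.  -4.] y [-10.  14.]
z 35 94 x [-51. -39. -20.  -8.  -3.] y [-12.  13.]
z 45 102 x [-51. -36. -14.  -8.  -3.] y [-21.  13.]
z 55 116 x [-49. -31. -11.  -8.  -4.] y [-25.  13.]
z 65 88 x [-11.  -9.  -7.  -4.  42.] y [-25.  14.]
z 75 123 x [-10.  -8.  -4.  37.  39.] y [-25.  24.]
z 85 125 x [-10.  -7.  -1.  33.  35.] y [-25.  23.]
z 95 56 x [25. 27. 28. 30. 31.] y [-24.  24.]
z 105 56 x [21. 23. 24. 25. 27.] y [-25.  25.]
z 115 63 x [17. 18. 19. 21. 22.] y [-23.  25.]
z 125 59 x [12. 13. 15. 16. 18.] y [-24.  24.]
z 135 67 x [ 6.  9. 10. 11. 13.] y [-25.  24.]
z 145 57 x [3. 4. 6. 7. 8.] y [-23.  25.]
pos [ 0.534  -0.3431  0.1902] yawY 85.5 slide [ 0.18 -0.81  6.81] spin 0.4 w 5.71 j6 -0.49 F [ 0.9  0.9 -2.3]
```

Call:
arm_command(slide=[[0.1,-0.4,0],[0.1,-0.8,1],[0.1,-0.8,3],[0.1,-0.8,5],[0.1,-0.8,6.2]], spin=[0.4,0.4,0.4,0.4,0.4])

```text
clock: 48.92
eef_pos: [0.5321, -0.3512, 0.1273]
tool_rot: [0.043, 0.999, 0.0, -0.001]
ft_force: [-0.3, -1.2, -2.0]
grip_width: 0.0569
grasp_force: 65.2
```

Call:
arm_command(slide=[[0,0,0],[0,0,0.2],[0,0,0.4],[0,0,0.6],[0,0,0.6]], spin=[0,0,0,0,0])

```text
clock: 49.55
eef_pos: [0.533, -0.3514, 0.1232]
tool_rot: [0.043, 0.999, -0.0, 0.0]
ft_force: [0.2, -0.3, -1.2]
grip_width: 0.0571
grasp_force: 65.3
```

```bash
python3 -c "
from h import *
go((.533,-.351,.1221),85.1)
p=camera('scene');c=p['pixels'][140:270,100:260];cv2.imwrite('pics/board1.png',cv2.resize(c,(640,520))[:,:,::-1])
"
```

```text
pos [ 0.533  -0.3514  0.1232] yawY 85.1 slide [0.01 0.04 0.11] spin -0.0 w 5.71 j6 -0.5 F [ 0.2 -0.3 -1.2]
```

View pics/board1.png

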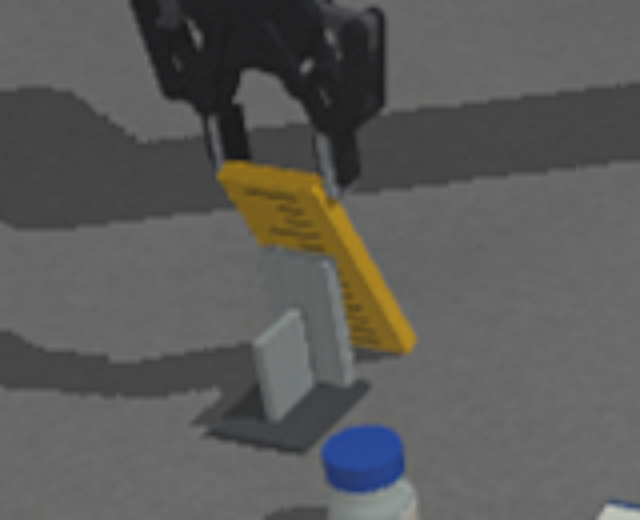

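The board slants back over the rest, centred, with its foot at about (400,350) almost touching the table. I'll lower the last millimetre and release.

Call:
arm_command(slide=[[0,0,0.1],[0,0,0.15],[0,0,0.15],[0,0,0.15],[0,0,0.15]], spin=[0,0,0,0,0])

```text
clock: 50.22
eef_pos: [0.5337, -0.3516, 0.1227]
tool_rot: [0.043, 0.999, -0.0, 0.001]
ft_force: [1.3, 0.0, 4.8]
grip_width: 0.0568
grasp_force: 65.9
```

Call:
arm_command(slide=[[0,0,0],[0,0,0],[0,0,0],[0,0,0],[0,0,0]], spin=[0,0,0,0,0], jaw=5.98)

```text
clock: 50.85
eef_pos: [0.5334, -0.3516, 0.122]
tool_rot: [0.043, 0.999, -0.0, 0.001]
ft_force: [2.1, -0.0, 5.1]
grip_width: 0.0601
grasp_force: 4.6
```

Call:
arm_command(slide=[[0,0,0],[0,0,0],[0,0,0],[0,0,0],[0,0,0]], spin=[0,0,0,0,0], jaw=7.5)

```text
clock: 51.48
eef_pos: [0.5327, -0.3512, 0.1213]
tool_rot: [0.043, 0.999, 0.0, -0.0]
ft_force: [0.3, 0.7, 0.9]
grip_width: 0.0747
grasp_force: 0.0
```

Call:
arm_command(slide=[[0,0,-2],[0,0,-4],[0,0,-7],[0,0,-10],[0,0,-12]], spin=[0,0,0,0,0])

```text
clock: 52.1
eef_pos: [0.5332, -0.3515, 0.2434]
tool_rot: [0.043, 0.999, -0.001, 0.001]
ft_force: [-0.7, -0.1, -0.1]
grip_width: 0.0751
grasp_force: 0.0
```

```bash
python3 -c "
from h import *
p=camera('scene');c=p['pixels'][140:270,100:260];cv2.imwrite('pics/board2.png',cv2.resize(c,(640,520))[:,:,::-1])
w=cloud(p);px=p['pixels'].astype(int);m=(px[...,0]>px[...,2]+60)&(w[...,1]<-.28)&(w[...,0]<.65)&(w[...,2]>.085)
q=w[m];print(len(q));a=np.linalg.svd(q-q.mean(0))[2][2];print('normal',a,np.degrees(np.arcsin(abs(a[2]))),np.degrees(np.arctan2(a[1],a[0])),q.max(0),q.min(0),q[:,1].mean())
p=camera('top');w=cloud(p)
for r in rects(w,.08,.105): print(r)
px=p['pixels'].astype(int);m=(px[...,0]>px[...,2]+60)&(w[...,1]<-.28)&(w[...,0]<.65)&(w[...,0]>.4)
q=w[m];print(len(q),np.nanmin(q,0),np.nanmax(q,0));q=q[~np.isnan(q[:,0])];a=np.linalg.svd(q-q.mean(0),full_matrices=False)[2][2];print(a,np.degrees(np.arcsin(abs(a[2]))),cv2.minAreaRect((q[:,:2]*1000).astype(np.float32)))
go((.4794,.3708,.2),80.5)
"
```

```text
500
normal [0.01063603 0.11189778 0.9936628 ] 83.54619380472285 84.5702765670458 [ 0.55993877 -0.3167593   0.22606559] [-1.19037485 -1.43469954  0.08518202] -0.35688657075975927
(array([660.9, -27.1,  95.1,  51.6,  24.6,  86.6]), np.int32(221))
(array([ 518.2, -345.8,   92.6,   60.1,   18. ,   75.4]), np.int32(124))
565 [ 0.4784149  -0.40331773  0.00197719] [ 0.55138188 -0.28129371  0.30850557]
[-0.94156412  0.03742986  0.33474769] 19.557195647728292 ((513.2435302734375, -333.35418701171875), (124.23651885986328, 65.41768646240234), 57.49104690551758)
pos [ 0.534  -0.3521  0.2446] yawY 85.1 slide [11.66 71.56  4.2 ] spin 4.6 w 7.5 j6 -0.5 F [ 0.6 -0.1  0.2]
```

View pics/board2.png

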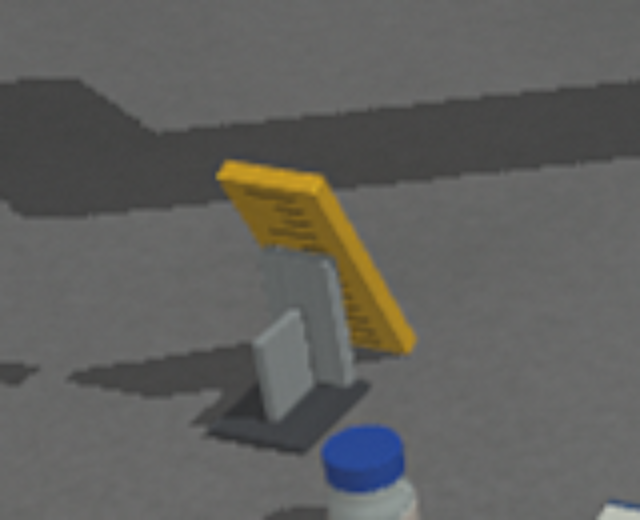

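Call:
arm_command(slide=[[2,5,0],[4,10,0],[6,15,0],[8,20,0],[10,25,0]], spin=[0,0,0,0,0], jaw=5)

```text
clock: 52.82
eef_pos: [0.4533, -0.092, 0.2403]
tool_rot: [0.043, 0.999, 0.0, -0.001]
ft_force: [0.5, 0.9, 0.8]
grip_width: 0.0503
grasp_force: 0.0
```

Call:
arm_command(slide=[[0,5,0],[0,10,0],[0,15,0],[0,20,0],[0,25,0]], spin=[0,0,0,0,0])

```text
clock: 53.45
eef_pos: [0.4755, 0.1569, 0.2404]
tool_rot: [0.043, 0.999, -0.0, -0.001]
ft_force: [0.5, 0.1, 0.5]
grip_width: 0.0498
grasp_force: 0.0
```

Run:
```python
from h import *
def board(w,px):
    m=(px[...,0]>px[...,2]+60)&(w[...,1]<-.30)&(w[...,1]>-.40)&(w[...,0]<.60)&(w[...,0]>.42)&(w[...,2]<.16)
    return w[m]
p=camera('top');w=cloud(p);save(p,'top2.png')
for r in rects(w,.085,.105)+rects(w,.055,.08): print(r)
q=board(w,p['pixels'].astype(int));print('top',len(q),q.min(0),q.max(0))
for z in np.arange(.01,.14,.02):
    m=abs(q[:,2]-z)<.01
    if m.sum()>4: print(round(z,2),m.sum(),np.round(np.median(q[m],0),4))
f=np.polyfit(q[:,2],q[:,0],1);print('slope deg (top)',np.degrees(np.arctan(f[0])))
p=camera('scene');w=cloud(p);q=board(w,p['pixels'].astype(int));
for z in np.arange(.01,.16,.02):
    m=abs(q[:,2]-z)<.01
    if m.sum()>4: print(round(z,2),m.sum(),np.round(np.median(q[m],0),4))
for r in rects(w,.085,.105): print(r)
go((.480,.3743,.10),80.5)
```

```text
(array([660.9, -27.2,  94.5,  51.7,  24.2,  84.9]), np.int32(214))
(array([ 519.4, -346.9,   94.6,   60.6,   17.3,   77.4]), np.int32(105))
(array([ 655.6, -256. ,   56.6,   36.3,   35.4,  -75.7]), np.int32(107))
(array([ 507.4, -346.6,   67.8,   62.1,   19.2,   75.6]), np.int32(122))
top 642 [ 0.48105265 -0.39737855 -0.00079797] [ 0.55413248 -0.31567298  0.14542345]
0.01 23 [ 0.4849 -0.3487  0.0173]
0.03 76 [ 0.4899 -0.3443  0.0309]
0.05 73 [ 0.4989 -0.3496  0.0497]
0.07 80 [ 0.5075 -0.3443  0.0688]
0.09 87 [ 0.5166 -0.3495  0.0898]
0.11 84 [ 0.5264 -0.3517  0.1104]
0.13 164 [ 0.5397 -0.3514  0.1365]
slope deg (top) 25.227214552674273
0.01 68 [ 0.4972 -0.3278  0.0113]
0.03 74 [ 0.506  -0.3246  0.0297]
0.05 63 [ 0.5144 -0.3224  0.0495]
0.07 55 [ 0.5238 -0.3204  0.0697]
0.09 107 [ 0.5339 -0.3352  0.0925]
0.11 160 [ 0.5418 -0.344   0.1103]
0.13 209 [ 0.5505 -0.3459  0.134 ]
0.15 34 [ 0.5476 -0.3475  0.1412]
(array([ 535.5, -349. ,   93.8,   63.5,   19.5,  -87.8]), np.int32(179))
(array([666.5, -27.5,  94.3,  52.8,  27.3,  84.1]), np.int32(327))
pos [0.4756 0.1595 0.24  ] yawY 85.4 slide [ 1.25 21.43 14.03] spin 4.9 w 5.01 j6 0.4 F [-0.4 -0.4 -0. ]
```

View pics/top2.png

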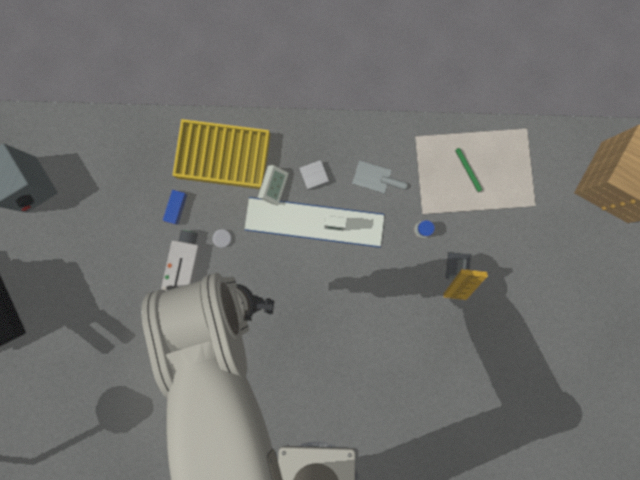

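The board leans at 25° and is well placed. But cassette 2 has been knocked over and now lies at pixel (274,184), between the strip and the yellow tray. I'll measure it.

Run:
```python
from h import *
p=camera('top');w=cloud(p)
for r in rects(w,.014,.045,xl=(.68,.88),yl=(-.05,.25)): print(r)
s=w[160:212:3,250:300:3]
print((np.nan_to_num(s[...,2])*1000).astype(int))
print(np.round(w[184,274],3))
a=cv2.resize(p['pixels'][150:220,235:315],(480,420),interpolation=cv2.INTER_CUBIC)
q=camera('scene');ws=cloud(q)
for r in rects(ws,.014,.045,xl=(.68,.88),yl=(-.05,.25)): print(r)
b=q['pixels'][260:370,320:440];b=cv2.resize(b,(320,293),interpolation=cv2.INTER_CUBIC)
c=np.zeros((420,800,3),np.uint8);c[:,:480]=a;c[:293,480:]=b;cv2.imwrite('pics/kn.png',c[:,:,::-1])
```

```text
(array([843.2, 248.6,  33.1,  74.5,   6.9,  -5.1]), np.int32(93))
(array([807.9, 190.1,  36.2, 156.3,  97.9, -11.7]), np.int32(879))
(array([791.5,  29.9,  24.9,  61.2,  60.3,  22.4]), np.int32(535))
(array([757.2, 129.5,  33.5,  90.8,  47. , -19.5]), np.int32(422))
[[ 4 38 25  8 39 18  0 -2 -1  3  0 -1  0 -1  0  4  1]
 [ 5 37 19  2 44 13 -1  0  2 -1  5  2  0 -1  1  2  0]
 [ 6 33 11  5 37  6 37 46 49  1 -2 -1 -4 -2  0  0  0]
 [ 6 33  6  7 40  5 44 49 48 38 38  1  2  1  0  3  2]
 [ 8 36  3  8 38  1 44 51 49 35 31 26  0  0  4  0  6]
 [ 5 38  3  6 33 37 50 49 44 40 28 26 17  0 -1  1  0]
 [ 9 32  4 41 28 44 55 51 41 38 31 26  0  0  2  2  2]
 [39 26  6 42 19 48 49 49 42 38 26 25  1 -2  1  4  2]
 [41 43 39 40 40 49 55 48 42 33 29 22  3 -3  1 -2 -1]
 [19 21 26 33 45 54 46 43 37 32 24  1  4 -3  0  1  0]
 [ 1  1  0  1 51 50 46 42 36 27 24  0  0  1 -1 -2 -2]
 [-3 -2  5 39 49 52 46 43 35 26 20  0 -1  2  0  0 -2]
 [ 2  1  0 44 52 50 45 38 34 27  3  1  2  2  0  2  1]
 [ 6  6  2  6 39 51 41 35 33 27  2  0  0  3  0 -2 -1]
 [ 8  6  4  7  4  4 27 35 33 27  1  3  5  8  1  0  0]
 [ 7  4  5  4  5  8  5  8  6  3  4  9  1  6  2  1  7]
 [ 2  7  4  6  4  6  6  2  4  8  3  5  5  7  3  7 10]
 [ 5  7  4  4  1  4  6  3  4  5  6  6  5  1  7  5  3]]
[0.759 0.129 0.043]
(array([804.5, 169.1,  36.1, 153.9, 142.8, -12.6]), np.int32(2697))
(array([796.2,  29.6,  24.9,  64.2,  59.9,  22.3]), np.int32(982))
(array([844.5, 248.6,  37.1,  71.2,   6.1,  -5.7]), np.int32(106))
```

View pics/kn.png

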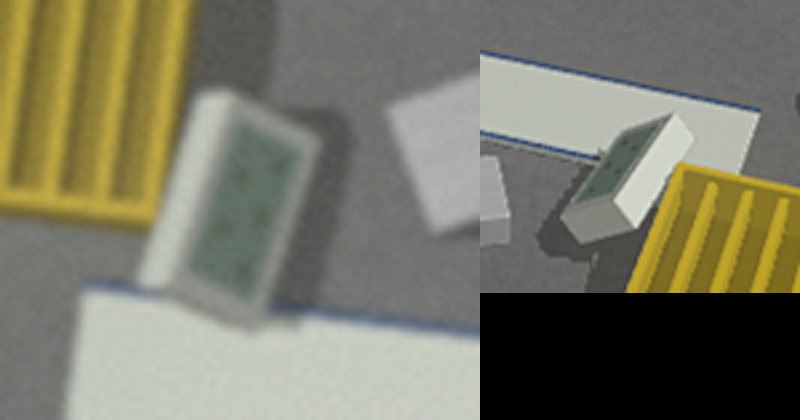

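The cassette is rolled about 40° against the tray's corner, with its near end over the strip's far edge at crop (140–260, 285–330). I'll measure how far that near end is from the reach limit.

Run:
```python
from h import *
P=[]
for n in ['top','scene']:
    p=camera(n);w=cloud(p);px=p['pixels'].astype(int)
    m=(w[...,2]>.012)&(w[...,2]<.06)&(w[...,0]>.69)&(w[...,0]<.82)&(w[...,1]>.07)&(w[...,1]<.19)&(px[...,0]-px[...,2]<40)
    k,l=cv2.connectedComponents(m.astype(np.uint8));i=np.argmax(np.bincount(l[m]));q=w[l==i]
    print(n,len(q))
    top=q[q[:,2]>.02]
    # broad face plane: green/white top
    c=q.mean(0)
    for an in (-19.5,-17,-22):
        a=np.radians(an);s=(q-[.757,.1295,0])@np.c_[[np.cos(a),np.sin(a),0],[-np.sin(a),np.cos(a),0]]
        print(an,'along',np.round(np.percentile(s[:,0],[1,99])*1000,1),'across',np.round(np.percentile(s[:,1],[1,99])*1000,1))
    a=np.radians(-19.5);s=(q-[.757,.1295,0])@np.c_[[np.cos(a),np.sin(a),0],[-np.sin(a),np.cos(a),0]]
    for lo in range(-40,40,8):
        mm=(s[:,1]*1000>=lo)&(s[:,1]*1000<lo+8)
        if mm.sum()>5: print(lo,mm.sum(),'z',np.round(np.median(q[mm,2])*1000),'near end',np.round(np.percentile(s[mm,0],[2,98])*1000))
```

```text
top 757
-19.5 along [-45.   44.7] across [-20.8  32.8]
-17 along [-44.4  44.6] across [-19.9  32.1]
-22 along [-45.4  44.4] across [-22.1  33.9]
-24 69 z 24.0 near end [-42.  41.]
-16 121 z 29.0 near end [-44.  44.]
-8 126 z 36.0 near end [-44.  44.]
0 125 z 43.0 near end [-44.  44.]
8 124 z 50.0 near end [-45.  43.]
16 99 z 51.0 near end [-45.  43.]
24 81 z 43.0 near end [-43.  42.]
32 12 z 37.0 near end [-13.  40.]
scene 1249
-19.5 along [-38.5  50.4] across [-19.6  34.5]
-17 along [-38.   50.7] across [-19.3  33.4]
-22 along [-39.3  50.2] across [-20.1  35.9]
-24 52 z 24.0 near end [-35.  44.]
-16 114 z 28.0 near end [-36.  50.]
-8 135 z 34.0 near end [-35.  51.]
0 150 z 39.0 near end [-37.  50.]
8 172 z 47.0 near end [-37.  50.]
16 267 z 50.0 near end [-38.  50.]
24 293 z 43.0 near end [-38.  49.]
32 66 z 37.0 near end [-3. 48.]
```

```bash
python3 -c "
from h import *
go((.70,.156,.10),70.5)
"
```

```text
pos [0.4756 0.1547 0.2408] yawY 85.0 slide [-22.37   2.08  14.05] spin 14.5 w 4.99 j6 0.4 F [-0.8 -0.9 -0.8]
```

Call:
arm_command(slide=[[-5,0.5,0],[-10,1,0],[-15,1.5,3],[-19,2,7],[-22.4,2.1,11]], spin=[3,6,9,12,14.5], jaw=8.5)

```text
clock: 54.38
eef_pos: [0.7027, 0.1549, 0.13]
tool_rot: [0.171, 0.985, -0.0, 0.0]
ft_force: [-0.3, 0.2, 1.3]
grip_width: 0.085
grasp_force: 0.0
```

```bash
python3 -c "
from h import *
camera('wrist');go((.7166,.150,.10),70.5);print(pose()[2],get_obs()['joint_pos'])
"
```

```text
pos [0.7027 0.1533 0.1193] yawY 70.2 slide [-1.44  0.17  1.92] spin -0.3 w 8.5 j6 0.56 F [ 0.9 -1.1 -9. ]
[[-0.94082159  0.33875737 -0.00990873]
 [ 0.33880276  0.94085171 -0.00327983]
 [ 0.00821158 -0.00644284 -0.99994553]] [ 2.15231080e-01  7.58047507e-01  5.45448606e-01  1.36857820e+00
 -1.08791443e-03  5.60866522e-01]
```

Call:
arm_command(slide=[[-1,0,0],[-2,0,0],[-3,0,0],[-4,0,0],[-4,0,0]], spin=[0,0,0,0,0])

```text
clock: 55.05
eef_pos: [0.739, 0.1415, 0.131]
tool_rot: [0.17, 0.985, -0.0, -0.0]
ft_force: [-0.7, 1.3, 0.7]
grip_width: 0.0851
grasp_force: 0.0
```

```bash
python3 -c "
from h import *
camera('wrist');go((.7166,.150,.10),70.5);o,p,M=pose();print(M[:,2],np.hypot(p[0],p[1]),o['joint_pos'])
"
```

```text
pos [0.7387 0.1421 0.1311] yawY 70.5 slide [2.34 0.01 3.11] spin -0.0 w 8.5 j6 0.53 F [ 0.1 -0.3 -0.2]
[-8.84769218e-04 -1.71173433e-04 -9.99999594e-01] 0.7521945448806391 [ 1.89998500e-01  8.26929361e-01  7.07417735e-01  1.45218588e+00
 -9.97851487e-07  5.31167748e-01]
```

```bash
python3 -c "
from h import *
go((.7232,.1477,.06),70.5)
"
```

```text
pos [0.7387 0.1421 0.1311] yawY 70.5 slide [1.64 0.02 7.11] spin -0.0 w 8.5 j6 0.53 F [ 0.1 -0.3 -0.2]
```

Call:
arm_command(slide=[[1,0,0],[1.7,0,1],[1.7,0,3],[1.7,0,5],[1.7,0,7]], spin=[0,0,0,0,0])

```text
clock: 55.72
eef_pos: [0.7221, 0.1491, 0.0612]
tool_rot: [0.169, 0.986, -0.0, -0.0]
ft_force: [1.0, 0.6, 0.0]
grip_width: 0.085
grasp_force: 0.0
```

```bash
python3 -c "
from h import *
camera('wrist');go((.7232,.1477,.008),70.5);print(pose()[2][:,2])
"
```

```text
pos [0.7203 0.1487 0.0575] yawY 70.6 slide [-0.33  0.02  4.95] spin 0.1 w 8.51 j6 0.54 F [-0.4 -1.4 -2.6]
[-0.00550446 -0.00107946 -0.99998427]
```

Call:
arm_command(slide=[[0,0,1.5],[0,0,3],[0,0,4.3],[0,0,5.2],[0,0,5.2]], spin=[0,0,0,0,0])

```text
clock: 56.4
eef_pos: [0.722, 0.1494, 0.0082]
tool_rot: [0.169, 0.986, -0.0, -0.001]
ft_force: [1.2, 0.2, -0.7]
grip_width: 0.0854
grasp_force: 0.0
```

```bash
python3 -c "
from h import *
camera('wrist');go((.7232,.1477,.008),70.5);print(pose()[2][:,2])
p=camera('scene');c=p['pixels'][230:370,320:480];cv2.imwrite('pics/kn2.png',cv2.resize(c,(640,560))[:,:,::-1])
"
```

```text
pos [0.7226 0.1495 0.0091] yawY 70.6 slide [-0.12 -0.15  0.11] spin 0.1 w 8.54 j6 0.54 F [-0.6  0.3  0.2]
[-6.37085359e-04 -1.05260801e-04 -9.99999792e-01]
```

View pics/kn2.png

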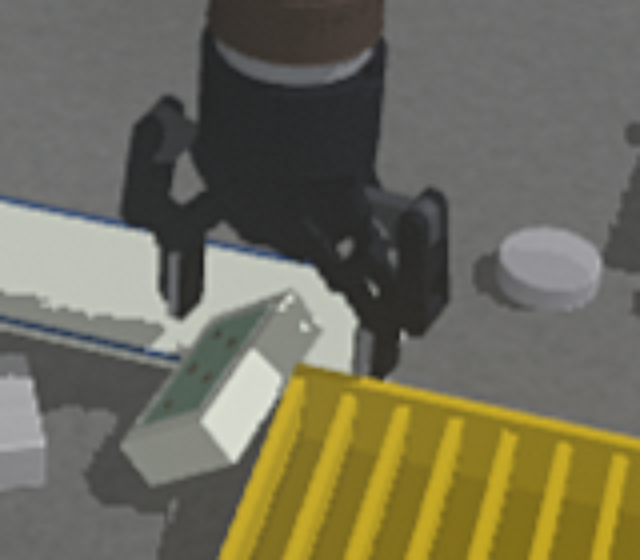

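The fingers straddle the cassette's near end, clear of the tray. I'll close and draw it back.

Call:
arm_command(slide=[[0,0,0],[0,0,0],[0,0,0],[0,0,0],[0,0,0]], spin=[0,0,0,0,0], jaw=2)

```text
clock: 57.12
eef_pos: [0.7224, 0.1464, 0.012]
tool_rot: [0.17, 0.985, -0.002, 0.0]
ft_force: [-5.6, -7.2, 9.5]
grip_width: 0.0499
grasp_force: 60.2
```

Call:
arm_command(slide=[[0.3,0,-0.5],[0.6,0,-1],[1,0,-1.5],[1.5,0,-2],[2,0,-2.5]], spin=[0,0,0,0,0])

```text
clock: 57.75
eef_pos: [0.7035, 0.1568, 0.0349]
tool_rot: [0.168, 0.986, 0.0, 0.0]
ft_force: [0.1, 0.3, -1.2]
grip_width: 0.0496
grasp_force: 63.0
```

```bash
python3 -c "
from h import *
p=camera('scene');c=p['pixels'][210:370,300:480];cv2.imwrite('pics/kn3.png',cv2.resize(c,(630,560))[:,:,::-1])
"
```

```text
(no output)
```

View pics/kn3.png

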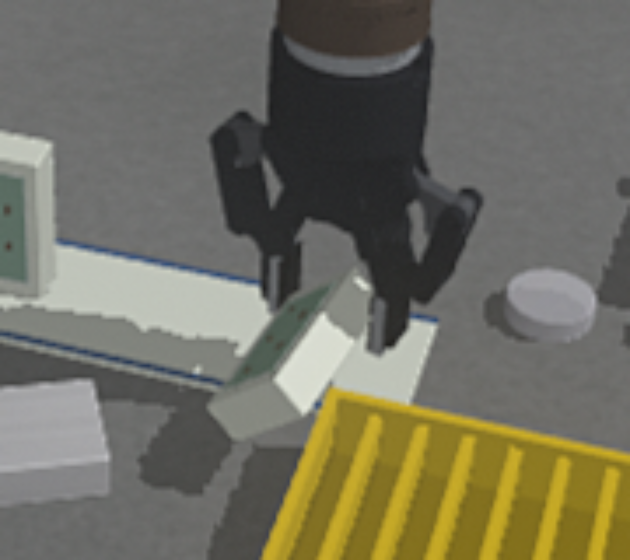

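Call:
arm_command(slide=[[0,0,-2.5],[0,0,-5],[2,0,-7],[6,0,-7],[10,0,-7]], spin=[0,0,0,0,0])

```text
clock: 58.42
eef_pos: [0.6088, 0.1899, 0.1051]
tool_rot: [0.169, 0.986, 0.0, 0.001]
ft_force: [-1.1, 0.7, -1.4]
grip_width: 0.05
grasp_force: 63.0
```

```bash
python3 -c "
from h import *
camera('wrist');go((.50,.09,.03),84.5)
"
```

```text
pos [0.6018 0.1913 0.1039] yawY 70.8 slide [  6.22 -12.9    7.47] spin -13.7 w 5.01 j6 0.64 F [-6.8 -0.5 -2.5]
```

Call:
arm_command(slide=[[1.5,-3,0],[3,-6,0],[4.5,-9,1],[6,-12.9,3],[6,-12.9,6]], spin=[-3,-6,-9,-12,-13.7])

```text
clock: 59.1
eef_pos: [0.5086, 0.0861, 0.045]
tool_rot: [0.05, 0.999, -0.0, 0.0]
ft_force: [0.0, 0.1, -1.3]
grip_width: 0.0498
grasp_force: 63.0
```

Call:
arm_command(slide=[[0,0,0],[0,0,1.2],[0,0,2.4],[0,0,2.9],[0,0,2.9]], spin=[0,0,0,0,0])

```text
clock: 59.72
eef_pos: [0.5098, 0.0878, 0.015]
tool_rot: [0.05, 0.999, -0.0, -0.001]
ft_force: [-0.5, -0.2, -0.7]
grip_width: 0.0496
grasp_force: 63.0
```

```bash
python3 -c "
from h import *
go((.50,.09,.012),84.5)
w=cloud(camera('scene'));m=(w[...,0]>.5)&(w[...,0]<.6)&(w[...,1]>.04)&(w[...,1]<.14)&(w[...,2]>.004)&(w[...,2]<.05)
q=w[m]
for x in np.arange(.5,.6,.01):
    k=abs(q[:,0]-x)<.005
    if k.sum()>3: print(round(x,2),k.sum(),np.round(np.percentile(q[k,2],[1,99])*1000))
"
```

```text
pos [0.5098 0.0878 0.015 ] yawY 84.3 slide [0.99 0.12 0.3 ] spin -0.2 w 4.96 j6 0.27 F [-0.5 -0.2 -0.7]
0.5 6 [26. 48.]
0.51 57 [21. 49.]
0.52 141 [20. 50.]
0.53 51 [23. 50.]
0.54 48 [25. 50.]
0.55 47 [22. 49.]
0.56 51 [22. 50.]
0.57 57 [20. 50.]
0.58 61 [22. 50.]
0.59 88 [ 5. 49.]
```

Close to the table. I'll open, rise and look.

Call:
arm_command(slide=[[0,0,0.3],[0,0,0.3],[0,0,0.3],[0,0,0.3],[0,0,0.3]], spin=[0,0,0,0,0])

```text
clock: 60.4
eef_pos: [0.5102, 0.0877, 0.0126]
tool_rot: [0.05, 0.999, 0.0, 0.0]
ft_force: [-1.5, 0.9, -1.6]
grip_width: 0.0498
grasp_force: 63.0
```

Call:
arm_command(slide=[[0,0,0],[0,0,0],[0,0,0],[0,0,0],[0,0,0]], spin=[0,0,0,0,0], jaw=8.5)

```text
clock: 61.02
eef_pos: [0.5101, 0.0877, 0.0125]
tool_rot: [0.05, 0.999, -0.0, -0.0]
ft_force: [0.5, -0.7, 0.5]
grip_width: 0.0849
grasp_force: 0.0
```

Call:
arm_command(slide=[[0,0,-4],[0,0,-8],[0,-5,-10],[0,-10,-10],[0,-15,-10]], spin=[0,0,0,0,0])

```text
clock: 61.65
eef_pos: [0.4953, -0.0628, 0.1131]
tool_rot: [0.049, 0.999, -0.0, 0.001]
ft_force: [0.4, 0.1, -1.0]
grip_width: 0.0852
grasp_force: 0.0
```

```bash
python3 -c "
from h import *
w=cloud(camera('top'))
for lo,hi in [(.018,.034),(.034,.06)]:
  for r in rects(w,lo,hi,xl=(.42,.72),yl=(.0,.3)): print(r)
for r in rects(w,.008,.019,xl=(.42,.72)): print('low',r)
w=cloud(camera('scene'))
for r in rects(w,.018,.06,xl=(.42,.72),yl=(.0,.3)): print(r)
go((.50,.09,.012),84.5)
"
```

```text
(array([547.6, 100.5,  24.2,  87.6,  52.2,   1.6]), np.int32(708))
low (array([617.6, 266. ,  13.8,  46.4,  46.2, -42.8]), np.int32(259))
low (array([ 482.1, -344.1,   13. ,   61. ,   15.5,   74.7]), np.int32(52))
(array([5.515e+02, 1.002e+02, 2.410e+01, 9.580e+01, 5.250e+01, 2.000e-01]), np.int32(711))
pos [ 0.4946 -0.0656  0.1127] yawY 83.9 slide [ 1.11 15.54 10.05] spin -0.6 w 8.49 j6 -0.02 F [0.3 0.6 0. ]
```

Call:
arm_command(slide=[[0,4,0],[0,8,0],[-0.5,12,0],[-0.5,16.7,0],[-0.5,16.7,3]], spin=[-2,-4,-6,-7.1,-7.1])

```text
clock: 62.38
eef_pos: [0.5195, 0.1085, 0.0844]
tool_rot: [-0.015, 1.0, 0.001, 0.003]
ft_force: [0.4, -0.4, -0.4]
grip_width: 0.0854
grasp_force: 0.0
```

```bash
python3 -c "
from h import *
camera('wrist');go((.5176,.1005,.007),91)
"
```

```text
pos [0.5151 0.1063 0.0789] yawY 91.6 slide [-0.26 -0.58  7.19] spin 0.6 w 8.49 j6 0.18 F [-1.3  0.1 -3. ]
```

Call:
arm_command(slide=[[0,-0.5,1],[0,-0.5,3],[0,-0.5,5],[0,-0.5,6.5],[0,-0.5,7.2]], spin=[0.6,0.6,0.6,0.6,0.6])

```text
clock: 63.05
eef_pos: [0.5166, 0.0985, 0.0099]
tool_rot: [-0.006, 1.0, -0.0, -0.0]
ft_force: [-0.2, -0.6, -0.0]
grip_width: 0.0848
grasp_force: 0.0
```

```bash
python3 -c "
from h import *
camera('wrist');go((.5176,.1005,.007),91)
"
```

```text
pos [0.5163 0.0986 0.0094] yawY 90.7 slide [-0.13  0.19  0.24] spin -0.3 w 8.47 j6 0.18 F [0.4 0.2 0.1]
```

Call:
arm_command(slide=[[0,0.2,0.2],[0,0.2,0.2],[0,0.2,0.2],[0,0.2,0.2],[0,0.2,0.2]], spin=[0,0,0,0,0])

```text
clock: 63.72
eef_pos: [0.517, 0.1012, 0.0087]
tool_rot: [-0.007, 1.0, 0.0, 0.0]
ft_force: [-0.5, -0.4, 0.2]
grip_width: 0.0851
grasp_force: 0.0
```

Call:
arm_command(slide=[[0,0,0],[0,0,0],[0,0,0],[0,0,0],[0,0,0]], spin=[0,0,0,0,0], jaw=4)

```text
clock: 64.35
eef_pos: [0.5173, 0.1011, 0.009]
tool_rot: [-0.007, 1.0, -0.0, 0.0]
ft_force: [-0.7, -0.8, 4.8]
grip_width: 0.0504
grasp_force: 62.8
```

Call:
arm_command(slide=[[0,0,-1],[0,0,-1.5],[0,0,-1.5],[0,0,-1.5],[0,0,-1.5]], spin=[0,0,0,0,0])

```text
clock: 64.97
eef_pos: [0.5165, 0.1011, 0.0232]
tool_rot: [-0.007, 1.0, -0.0, -0.0]
ft_force: [-0.7, 0.1, -1.1]
grip_width: 0.0507
grasp_force: 62.2
```

Call:
arm_command(slide=[[0,0,0],[0,0,0],[0,0,0],[0,0,0],[0,0,0]], spin=[0,0,0,0,0], jaw=5.19)

```text
clock: 65.6
eef_pos: [0.5169, 0.1011, 0.0235]
tool_rot: [-0.007, 1.0, 0.0, 0.0]
ft_force: [0.4, 0.0, -1.2]
grip_width: 0.0517
grasp_force: 12.2
```

Call:
arm_command(slide=[[0,0,0],[0,0,0],[0,0,0],[0,0,0],[0,0,0]], spin=[0,0,0,0,0], jaw=5.195)

```text
clock: 66.22
eef_pos: [0.5168, 0.1011, 0.0235]
tool_rot: [-0.007, 1.0, -0.0, -0.0]
ft_force: [0.8, -0.0, -1.0]
grip_width: 0.052
grasp_force: 11.0
```

```bash
python3 -c "
from h import *
prof()
"
```

```text
-80 274 [16. 27. 38.]
-70 93 [28. 38. 39.]
-60 84 [31. 38. 40.]
-50 84 [33. 38. 40.]
-40 76 [36. 39. 41.]
-30 69 [36. 39. 41.]
-20 76 [37. 39. 42.]
-10 80 [37. 39. 97.]
0 58 [37. 39. 41.]
10 30 [37. 38. 40.]
```

Call:
arm_command(slide=[[0,0,0],[0,0,0],[0,0,0],[0,0,0],[0,0,0]], spin=[0,0,0,0,0], jaw=5.2)

```text
clock: 66.9
eef_pos: [0.5169, 0.1011, 0.0235]
tool_rot: [-0.007, 1.0, 0.0, 0.0]
ft_force: [0.6, -0.6, -1.3]
grip_width: 0.0521
grasp_force: 9.9
```

Call:
arm_command(slide=[[0,0,0],[0,0,0],[0,0,0],[0,0,0],[0,0,0]], spin=[0,0,0,0,0], jaw=5.204)

```text
clock: 67.53
eef_pos: [0.5168, 0.1011, 0.0235]
tool_rot: [-0.007, 1.0, -0.0, -0.0]
ft_force: [-0.5, 0.4, -0.7]
grip_width: 0.052
grasp_force: 9.0
```

```bash
python3 -c "
from h import *
prof()
"
```

```text
-80 271 [16. 28. 38.]
-70 94 [24. 38. 39.]
-60 79 [28. 38. 40.]
-50 88 [29. 38. 40.]
-40 73 [36. 38. 40.]
-30 73 [37. 38. 40.]
-20 70 [36. 39. 41.]
-10 81 [37. 39. 97.]
0 64 [37. 39. 41.]
10 34 [37. 39. 40.]
```

Call:
arm_command(slide=[[0,0,0],[0,0,0],[0,0,0],[0,0,0],[0,0,0]], spin=[0,0,0,0,0], jaw=5.212)

```text
clock: 68.2
eef_pos: [0.5169, 0.1012, 0.0235]
tool_rot: [-0.007, 1.0, 0.0, 0.0]
ft_force: [0.4, -0.4, -0.3]
grip_width: 0.0519
grasp_force: 0.0
```

Call:
arm_command(slide=[[0,0,0],[0,0,0],[0,0,0],[0,0,0],[0,0,0]], spin=[0,0,0,0,0], jaw=5.22)

```text
clock: 68.82
eef_pos: [0.5169, 0.1011, 0.0235]
tool_rot: [-0.007, 1.0, -0.0, -0.0]
ft_force: [0.2, 0.3, -0.1]
grip_width: 0.0521
grasp_force: 0.0
```

```bash
python3 -c "
from h import *
prof()
"
```

```text
-80 107 [ 6. 15. 25.]
-70 161 [ 6. 20. 25.]
-60 77 [22. 24. 26.]
-50 71 [22. 25. 26.]
-40 67 [22. 24. 26.]
-30 69 [22. 24. 26.]
-20 74 [22. 25. 27.]
-10 79 [22. 25. 97.]
0 60 [23. 25. 27.]
10 50 [23. 24. 25.]
20 4 [21. 22. 22.]
```

Call:
arm_command(slide=[[0,0,0],[0,0,0],[1.3,0,0],[1.3,0,1],[1.3,0,1.6]], spin=[0,0,0,0,0], jaw=6.5)

```text
clock: 69.5
eef_pos: [0.5032, 0.1009, 0.0067]
tool_rot: [-0.007, 1.0, -0.0, -0.0]
ft_force: [-0.3, -0.1, 0.4]
grip_width: 0.0649
grasp_force: 0.0
```

Call:
arm_command(slide=[[0,0,0],[0,0,0],[0,0,0],[0,0,0],[0,0,0]], spin=[0,0,0,0,0], jaw=4)

```text
clock: 70.12
eef_pos: [0.5038, 0.1009, 0.0074]
tool_rot: [-0.007, 1.0, -0.0, -0.0]
ft_force: [-0.3, -0.6, -0.7]
grip_width: 0.0504
grasp_force: 62.3
```

Call:
arm_command(slide=[[0,0,-1],[0,0,-1.5],[0,0,-1.5],[0,0,-1.5],[0,0,-1.5]], spin=[0,0,0,0,0])

```text
clock: 70.75
eef_pos: [0.5036, 0.1009, 0.0223]
tool_rot: [-0.007, 1.0, -0.0, -0.0]
ft_force: [0.2, -0.4, -0.6]
grip_width: 0.0504
grasp_force: 62.5
```

Call:
arm_command(slide=[[0,0,0],[0,0,0],[0,0,0],[0,0,0],[0,0,0]], spin=[0,0,0,0,0], jaw=5.18)

```text
clock: 71.38
eef_pos: [0.5038, 0.1009, 0.0225]
tool_rot: [-0.007, 1.0, 0.0, -0.0]
ft_force: [-0.1, -0.3, -2.3]
grip_width: 0.0521
grasp_force: 6.3
```

Call:
arm_command(slide=[[0,0,0],[0,0,0],[0,0,0],[0,0,0],[0,0,0]], spin=[0,0,0,0,0], jaw=5.19)

```text
clock: 72.0
eef_pos: [0.5039, 0.101, 0.0225]
tool_rot: [-0.007, 1.0, 0.0, 0.0]
ft_force: [-0.8, 0.1, -1.7]
grip_width: 0.0518
grasp_force: 3.1
```

```bash
python3 -c "
from h import *
prof()
"
```

```text
-90 152 [ 8. 18. 25.]
-80 145 [ 6. 24. 28.]
-70 85 [25. 27. 30.]
-60 97 [27. 29. 32.]
-50 89 [28. 31. 34.]
-40 86 [31. 33. 36.]
-30 91 [33. 35. 38.]
-20 91 [35. 37. 41.]
-10 88 [37. 40. 96.]
0 39 [37. 40. 41.]
```

Call:
arm_command(slide=[[0,0,-0.7],[0,0,-1.4],[0,0,-2.1],[0,0,-2.8],[0,0,-3.5]], spin=[0,0,0,0,0])

```text
clock: 72.68
eef_pos: [0.5039, 0.101, 0.0581]
tool_rot: [-0.007, 1.0, 0.0, 0.0]
ft_force: [0.7, -0.1, -0.9]
grip_width: 0.0523
grasp_force: 3.0
```

Call:
arm_command(slide=[[0,0,-0.6],[0,0,-1.2],[0,0,-1.8],[0,0,-2.4],[0,0,-3]], spin=[0,0,0,0,0])

```text
clock: 73.3
eef_pos: [0.5038, 0.1009, 0.0878]
tool_rot: [-0.007, 1.0, -0.0, -0.0]
ft_force: [0.6, 0.0, -1.5]
grip_width: 0.0516
grasp_force: 2.7
```

```bash
python3 -c "
from h import *
face()
"
```

```text
z 15 13 x [-40. -39. -38. -37. -35.] y [-20.  24.]
z 25 113 x [-42. -40. -38. -36. -34.] y [-23.  24.]
z 35 137 x [-39. -37. -35. -33. -29.] y [-24.  25.]
z 45 119 x [-35. -32. -30. -29. -26.] y [-23.  25.]
z 55 130 x [-32. -28. -27. -25. -23.] y [-24.  25.]
z 65 127 x [-27. -25. -23. -21. -19.] y [-23.  24.]
z 75 134 x [-23. -20. -19. -17. -15.] y [-24.  25.]
z 85 128 x [-18. -16. -14. -13. -11.] y [-23.  24.]
z 95 162 x [-15. -12. -10.  -7.   9.] y [-23.  25.]
z 105 49 x [-12. -10.  -8.  -6.  -3.] y [-22.  24.]
```

Call:
arm_command(slide=[[0,0,0],[0,0,0],[0,0,0],[0,0,0],[0,0,0]], spin=[0,0,0,0,0], jaw=5.194)

```text
clock: 73.97
eef_pos: [0.5038, 0.101, 0.0874]
tool_rot: [-0.007, 1.0, -0.0, -0.0]
ft_force: [0.7, -0.5, -1.3]
grip_width: 0.0518
grasp_force: 1.5
```

```bash
python3 -c "
from h import *
face()
"
```

```text
z 15 87 x [-26. -23. -22. -21. -19.] y [-24.  25.]
z 25 111 x [-24. -22. -21. -20. -18.] y [-24.  26.]
z 35 111 x [-23. -21. -19. -18. -15.] y [-23.  25.]
z 45 105 x [-21. -19. -18. -17. -14.] y [-23.  25.]
z 55 114 x [-20. -17. -16. -15. -12.] y [-24.  25.]
z 65 106 x [-18. -16. -15. -13. -11.] y [-25.  25.]
z 75 114 x [-16. -14. -13. -11.  -9.] y [-22.  24.]
z 85 114 x [-15. -13. -11. -10.  -8.] y [-23.  26.]
z 95 202 x [-12. -10.  -7.   2.  12.] y [-23.  24.]
z 105 9 x [-12. -10. -10.  -8.  -4.] y [-18.  24.]
```

Call:
arm_command(slide=[[0,0,0.4],[0,0,0.8],[-0.4,0,1],[-0.8,0,1],[-1.2,0,1]], spin=[0,0,0,0,0])

```text
clock: 74.65
eef_pos: [0.5159, 0.1011, 0.0772]
tool_rot: [-0.007, 1.0, -0.0, -0.0]
ft_force: [0.1, -0.8, -1.3]
grip_width: 0.052
grasp_force: 1.7
```

```bash
python3 -c "
from h import *
face()
"
```

```text
z 5 64 x [-15. -12. -11. -10.  -8.] y [-22.  25.]
z 15 89 x [-15. -14. -12. -10.  -9.] y [-23.  25.]
z 25 97 x [-14. -12. -11. -10.  -9.] y [-24.  24.]
z 35 99 x [-14. -12. -11. -10.  -8.] y [-24.  25.]
z 45 106 x [-14. -12. -11.  -9.  -8.] y [-24.  25.]
z 55 97 x [-14. -12. -11. -10.  -8.] y [-22.  25.]
z 65 102 x [-13. -12. -10.  -9.  -7.] y [-23.  24.]
z 75 98 x [-13. -11. -10.  -9.  -7.] y [-23.  26.]
z 85 169 x [-12. -10.  -9.  -2.  13.] y [-24.  25.]
z 95 90 x [-12.  -6.  -1.   5.   9.] y [-21.  25.]
z 145 10 x [-18. -17. -10.  -9.  -7.] y [-17.  25.]
```

Call:
arm_command(slide=[[0,0,0],[0,0,0],[0,0,0],[0.2,0,1.5],[0.2,0,3.1]], spin=[0,0,0,0,0], jaw=6.5)

```text
clock: 75.32
eef_pos: [0.5141, 0.1012, 0.0465]
tool_rot: [-0.007, 1.0, 0.0, 0.001]
ft_force: [-0.2, 0.8, -0.0]
grip_width: 0.0649
grasp_force: 0.0
```

Call:
arm_command(slide=[[0,0,0],[0,0,0],[0,0,0],[0,0,0],[0,0,0]], spin=[0,0,0,0,0])

```text
clock: 75.95
eef_pos: [0.5141, 0.1011, 0.0468]
tool_rot: [-0.007, 1.0, 0.0, 0.0]
ft_force: [0.1, 0.7, 0.8]
grip_width: 0.0651
grasp_force: 0.0
```

Call:
arm_command(slide=[[0,0,0],[0,0,0],[0,0,0],[0,0,0],[0,0,0]], spin=[0,0,0,0,0], jaw=4)

```text
clock: 76.58
eef_pos: [0.5143, 0.1012, 0.0468]
tool_rot: [-0.007, 1.0, 0.0, 0.0]
ft_force: [0.4, 0.7, 3.6]
grip_width: 0.0513
grasp_force: 62.8
```

Call:
arm_command(slide=[[0,0,-2],[0,0,-4],[0,0,-5],[-4,0,-5],[-8,0,-5]], spin=[0,0,0,0,0])

```text
clock: 77.2
eef_pos: [0.594, 0.1022, 0.096]
tool_rot: [-0.007, 1.0, -0.0, -0.001]
ft_force: [0.7, -0.1, -1.9]
grip_width: 0.0515
grasp_force: 62.7
```

```bash
python3 -c "
from h import *
face()
go((.6743,.0793,.06),84.5)
for r in rects(cloud(camera('scene')),.085,.105): print(r)
"
```

```text
z 5 449 x [-97. -86. -71. -55. -43.] y [-25.  24.]
z 55 108 x [-17. -16. -15. -13. -12.] y [-24.  24.]
z 65 111 x [-17. -16. -14. -13. -11.] y [-24.  24.]
z 75 113 x [-17. -16. -15. -14. -12.] y [-25.  25.]
z 85 118 x [-17. -16. -15. -13. -12.] y [-23.  25.]
z 95 104 x [-17. -16. -14. -13. -12.] y [-23.  24.]
z 105 121 x [-17. -16. -15. -13. -12.] y [-23.  25.]
z 115 117 x [-17. -16. -15. -14. -12.] y [-23.  25.]
z 125 128 x [-17. -16. -14. -13. -11.] y [-24.  25.]
z 135 237 x [-16. -14. -12.  -4.   6.] y [-24.  25.]
z 145 46 x [-13.  -8.  -2.   2.   5.] y [-21.  23.]
pos [0.5998 0.1022 0.0956] yawY 90.7 slide [-7.4  -2.39  3.6 ] spin 6.2 w 5.15 j6 0.16 F [ 9.   0.7 -0.7]
(array([ 535.1, -348.7,   93.5,   63.8,   18.9,  -84.3]), np.int32(180))
(array([611.7, 105.9,  95.5,  64.5,  22. , -73.3]), np.int32(265))
(array([666.1, -26.8,  94.4,  52.7,  28.2,  87.4]), np.int32(329))
```

Call:
arm_command(slide=[[-2.7,-0.8,0],[-5.4,-1.6,0],[-8,-2.3,1],[-8,-2.3,2.5],[-8,-2.3,3.6]], spin=[2,4,6.2,6.2,6.2])

```text
clock: 77.92
eef_pos: [0.6718, 0.0802, 0.0581]
tool_rot: [0.047, 0.999, -0.0, -0.002]
ft_force: [-0.8, 0.8, -1.0]
grip_width: 0.0514
grasp_force: 62.7
```

Call:
arm_command(slide=[[0,0,0],[0,0,0],[0,0,0.3],[0,0,0.6],[0,0,0.6]], spin=[0,0,0,0,0])

```text
clock: 78.55
eef_pos: [0.6739, 0.0803, 0.0543]
tool_rot: [0.047, 0.999, -0.0, -0.0]
ft_force: [-0.5, 0.2, -1.1]
grip_width: 0.0511
grasp_force: 62.7
```

```bash
python3 -c "
from h import *
go((.6743,.0793,.052),84.5);face()
"
```

```text
pos [0.6739 0.0803 0.0543] yawY 84.6 slide [-0.05 -0.09  0.23] spin 0.1 w 5.11 j6 0.21 F [-0.5  0.2 -1.1]
z 5 365 x [-49. -41. -30. -18. -11.] y [-24.  25.]
z 15 105 x [-17. -15. -14. -13. -12.] y [-22.  24.]
z 25 114 x [-94. -16. -15. -13. -12.] y [-25.  23.]
z 35 107 x [-16. -15. -14. -13. -12.] y [-22.  26.]
z 45 109 x [-17. -16. -14. -13. -12.] y [-22.  25.]
z 55 110 x [-17. -15. -14. -13. -12.] y [-22.  25.]
z 65 119 x [-17. -16. -14. -13. -12.] y [-25.  25.]
z 75 118 x [-17. -15. -15. -14. -12.] y [-23.  25.]
z 85 121 x [-17. -15. -14. -13. -12.] y [-22.  24.]
z 95 290 x [-16. -13.  -8.  -0.   7.] y [-23.  25.]
z 125 12 x [-18. -12. -10. -10.  -8.] y [-12.  21.]
```

Call:
arm_command(slide=[[0,0,0.2],[0,0,0.25],[0,0,0.25],[0,0,0.25],[0,0,0.25]], spin=[0,0,0,0,0])

```text
clock: 79.22
eef_pos: [0.6741, 0.0803, 0.052]
tool_rot: [0.047, 0.999, -0.0, -0.0]
ft_force: [0.4, -0.3, -1.2]
grip_width: 0.0514
grasp_force: 62.9
```

Call:
arm_command(slide=[[0,0,0],[0,0,0],[0,0,0],[0,0,0],[0,0,0]], spin=[0,0,0,0,0], jaw=6.5)

```text
clock: 79.85
eef_pos: [0.6742, 0.0803, 0.052]
tool_rot: [0.047, 0.999, 0.0, 0.0]
ft_force: [-0.5, -1.0, 0.3]
grip_width: 0.0651
grasp_force: 0.0
```

Call:
arm_command(slide=[[0,0,-2],[0,0,-5],[0,0,-9],[0,0,-14],[3,3,-14]], spin=[0,0,0,0,0])

```text
clock: 80.47
eef_pos: [0.6516, 0.1118, 0.1978]
tool_rot: [0.049, 0.999, 0.001, 0.006]
ft_force: [-0.5, 0.6, 0.1]
grip_width: 0.0647
grasp_force: 0.0
```

Call:
arm_command(slide=[[4,4,0],[8,8,0],[12,12,0],[15,16,0],[17,20,0]], spin=[1,2,3,4,4], jaw=5)

```text
clock: 81.1
eef_pos: [0.4954, 0.3295, 0.1925]
tool_rot: [0.082, 0.997, 0.0, 0.0]
ft_force: [1.8, 0.3, 0.4]
grip_width: 0.05
grasp_force: 0.0
```

Run:
```python
from h import *
w=cloud(camera('top'))
for r in rects(w,.085,.105)+rects(w,.055,.08): print('top',r)
p=camera('scene');w=cloud(p)
for r in rects(w,.085,.105): print('scene',r)
for r in rects(w,.055,.08,yl=(.3,.45)): print('scene grip',r)
for r in landmark_of(p,'grip_top')[:2]: print(r,plane(p,r['centre'],.073))
go((.480,.3743,.15),80.5)
```

```text
top (array([673.1,  82.1,  94.8,  51.9,  24.3,  84.1]), np.int32(215))
top (array([660.9, -27.2,  95.2,  51.7,  23.9,  84.4]), np.int32(217))
top (array([ 519.4, -346.6,   94.2,   60.2,   16.7,   76.8]), np.int32(104))
top (array([ 656. , -254.8,   56.7,   38.5,   33.5,  -11.1]), np.int32(85))
top (array([ 507. , -346.1,   68.2,   61.3,   17.6,   77.8]), np.int32(128))
scene (array([ 535.2, -348.7,   93.7,   62.1,   20.3,  -84.9]), np.int32(178))
scene (array([666. , -27.1,  94.2,  52.7,  29.6,  86.6]), np.int32(335))
scene (array([677. ,  82.1,  94.2,  52. ,  28.4,  83.9]), np.int32(349))
scene grip (array([484.5, 370.6,  69.5,  29.2,  28.7,  -9.4]), np.int32(198))
{'centre': [520.3, 234.9], 'confidence': 0.7} [[0.47765128 0.37395318 0.073     ]]
pos [0.4957 0.3301 0.192 ] yawY 80.8 slide [2.25 4.11 4.2 ] spin 0.3 w 4.98 j6 0.75 F [ 0.2 -0.2  0.2]
```

Call:
arm_command(slide=[[1,2,0],[2.2,4,0],[2.2,4,3],[2.2,4,6],[2.2,4,9]], spin=[0.3,0.3,0.3,0.3,0.3])

```text
clock: 81.88
eef_pos: [0.4819, 0.3711, 0.1012]
tool_rot: [0.085, 0.996, 0.0, 0.0]
ft_force: [-0.3, 0.0, -0.5]
grip_width: 0.0503
grasp_force: 0.0
```

Call:
arm_command(slide=[[0,0,0],[0,0,0],[0,0,0],[0,0,0],[0,0,0]], spin=[0,0,0,0,0])

```text
clock: 82.5
eef_pos: [0.4819, 0.3714, 0.1027]
tool_rot: [0.085, 0.996, 0.0, 0.0]
ft_force: [0.4, -0.8, -0.2]
grip_width: 0.0498
grasp_force: 0.0
```

Run:
```python
from h import *
go((.480,.3732,.043),80.5)
p=camera('scene');c=p['pixels'][180:320,440:600];cv2.imwrite('pics/f1.png',cv2.resize(c,(640,560))[:,:,::-1])
```

```text
pos [0.4819 0.3714 0.1027] yawY 80.3 slide [0.22 0.14 5.97] spin -0.2 w 4.98 j6 0.83 F [ 0.4 -0.8 -0.2]
```

View pics/f1.png

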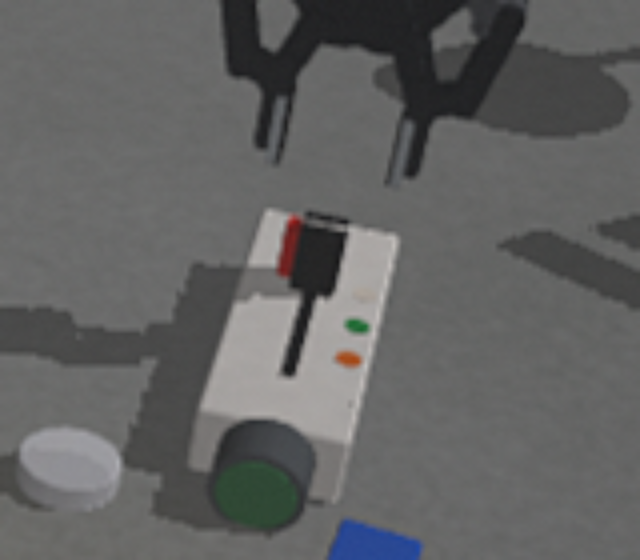

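The open fingers sit above the black grip, with the red tab on the -y side at (290,245), and the grip is at the white dot. I'll descend and pinch.

Call:
arm_command(slide=[[0.2,0.15,1.5],[0.2,0.15,3],[0.2,0.15,4.5],[0.2,0.15,5.6],[0.2,0.15,5.9]], spin=[-0.2,-0.2,-0.2,-0.2,-0.2])

```text
clock: 83.18
eef_pos: [0.4792, 0.3725, 0.0415]
tool_rot: [0.083, 0.997, -0.001, -0.001]
ft_force: [0.0, -1.0, 0.4]
grip_width: 0.0499
grasp_force: 0.0
```

Call:
arm_command(slide=[[0,0,0],[0,0,0],[0,0,0],[0,0,0],[0,0,0]], spin=[0,0,0,0,0], jaw=2.6)

```text
clock: 83.8
eef_pos: [0.4799, 0.3727, 0.0433]
tool_rot: [0.083, 0.997, -0.0, 0.0]
ft_force: [-1.1, -4.5, 4.1]
grip_width: 0.0257
grasp_force: 2.5
```

Call:
arm_command(slide=[[0,0,0],[0,0,0],[0,0,0],[0,0,0],[0,0,0]], spin=[0,0,0,0,0], jaw=2.34)

```text
clock: 84.42
eef_pos: [0.48, 0.3725, 0.0434]
tool_rot: [0.083, 0.997, -0.0, 0.0]
ft_force: [-1.9, -5.8, 4.5]
grip_width: 0.0234
grasp_force: 11.8
```

Run:
```python
from h import *
go((.480,.3732,.043),80.5)
```

```text
pos [0.48   0.3725 0.0434] yawY 80.5 slide [0.01 0.07 0.04] spin -0.0 w 2.34 j6 0.83 F [-1.9 -5.8  4.5]
```

Call:
arm_command(slide=[[-0.5,0,0],[-1,0,0],[-1.7,0,0],[-2.4,0,0],[-3,0,0]], spin=[0,0,0,0,0])

```text
clock: 85.05
eef_pos: [0.5097, 0.3675, 0.0434]
tool_rot: [0.083, 0.997, -0.0, 0.0]
ft_force: [-2.1, -5.4, 4.1]
grip_width: 0.0239
grasp_force: 11.9
```

Call:
arm_command(slide=[[0,0,0],[0,0,0],[0,0,0],[0,0,0],[0,0,0]], spin=[0,0,0,0,0])

```text
clock: 85.68
eef_pos: [0.5103, 0.3674, 0.0434]
tool_rot: [0.083, 0.997, -0.0, 0.001]
ft_force: [-0.0, -5.5, 3.9]
grip_width: 0.0238
grasp_force: 11.8
```

Run:
```python
from h import *
go((.480+.030*.9863,.3725-.03*.165,.043),80.5)
```

```text
pos [0.5103 0.3674 0.0434] yawY 80.4 slide [0.08 0.01 0.04] spin -0.1 w 2.38 j6 0.79 F [-0.  -5.5  3.9]
```

Call:
arm_command(slide=[[0.05,0,0],[0.05,0,0],[0.05,0,0],[0.05,0,0],[0.05,0,0]], spin=[0,0,0,0,0])

```text
clock: 86.3
eef_pos: [0.5098, 0.3675, 0.0434]
tool_rot: [0.083, 0.997, -0.0, 0.001]
ft_force: [-1.7, -5.7, 2.8]
grip_width: 0.0235
grasp_force: 11.8
```

Call:
arm_command(slide=[[0,0,0],[0,0,0],[0,0,0],[0,0,0],[0,0,0]], spin=[0,0,0,0,0], jaw=2.6)

```text
clock: 86.92
eef_pos: [0.5098, 0.3678, 0.0432]
tool_rot: [0.083, 0.997, -0.0, 0.001]
ft_force: [-0.1, -4.5, 1.6]
grip_width: 0.026
grasp_force: 2.5
```

Call:
arm_command(slide=[[0,0,0],[0,0,0],[0,0,0],[0,0,0],[0,0,0]], spin=[0,0,0,0,0], jaw=2.8)

```text
clock: 87.55
eef_pos: [0.5091, 0.3682, 0.0431]
tool_rot: [0.083, 0.997, 0.0, 0.0]
ft_force: [-0.2, -4.3, 2.0]
grip_width: 0.0281
grasp_force: 2.3
```

The force at 2.8 matches the tab springing out, so it's in the detent. I'll open, rise and look.

Call:
arm_command(slide=[[0,0,0],[0,0,0],[0,0,0],[0,0,0],[0,0,0]], spin=[0,0,0,0,0], jaw=5)

```text
clock: 88.18
eef_pos: [0.509, 0.3684, 0.043]
tool_rot: [0.083, 0.997, 0.0, 0.0]
ft_force: [0.4, -0.3, -0.1]
grip_width: 0.0503
grasp_force: 0.0
```

Call:
arm_command(slide=[[0,0,-2],[0,0,-5],[0,0,-9],[3,-3,-13],[8,-8,-13]], spin=[0,0,0,0,0])

```text
clock: 88.8
eef_pos: [0.4259, 0.309, 0.1766]
tool_rot: [0.083, 0.997, 0.003, 0.004]
ft_force: [0.1, 0.5, 0.1]
grip_width: 0.0497
grasp_force: 0.0
```

Call:
arm_command(slide=[[5,-2,0],[10,-4,0],[12,-6,0],[12,-6,0],[12,-6,0]], spin=[0,0,0,0,0])

```text
clock: 89.42
eef_pos: [0.2963, 0.2687, 0.1735]
tool_rot: [0.083, 0.997, 0.001, 0.001]
ft_force: [0.2, -0.0, -0.7]
grip_width: 0.05
grasp_force: 0.0
```

Run:
```python
from h import *
p=camera('top');w=cloud(p)
for r in rects(w,.085,.105)+rects(w,.055,.08)+rects(w,.008,.033,xl=(.3,.85)): print('top',r)
p=camera('scene');w=cloud(p);print([ (r['confidence'],plane(p,r['centre'],.073)) for r in landmark_of(p,'grip_top')[:1]])
a=cv2.resize(p['pixels'][150:350,140:600],(800,348));b=cv2.resize(p['pixels'][215:290,480:560],(256,240),interpolation=cv2.INTER_CUBIC)
c=np.zeros((600,800,3),np.uint8);c[:348]=a;c[350:590,:256]=b;cv2.imwrite('pics/end.png',c[:,:,::-1])
```

```text
top (array([673. ,  82.2,  94.5,  52.2,  24.5,  85.1]), np.int32(219))
top (array([660.7, -27.1,  94.9,  51.6,  25.1,  86.1]), np.int32(219))
top (array([ 519.9, -346.9,   95.6,   60.5,   16.9,   77.8]), np.int32(104))
top (array([ 658.1, -262.9,   56.6,   37.1,   26.5,   27.3]), np.int32(64))
top (array([508.7, 366.4,  72. ,  30.5,  24.2,  78.8]), np.int32(130))
top (array([ 506.7, -345.9,   66.6,   60.7,   20.1,   74.5]), np.int32(128))
top (array([816.1, 383.9,  20.4,  65.2,   8. , -10.2]), np.int32(82))
top (array([814.6, 333. ,  18.9,  69.6,  17.8,  -4.2]), np.int32(88))
top (array([815.5, 361.4,  21.1,  68.8,   5.4,  -8.6]), np.int32(76))
top (array([812.6, 315.6,  20.4,  72.1,   5.1,  -6. ]), np.int32(79))
top (array([812.5, 290.1,  18.5,  74.2,  10.8,  -6.2]), np.int32(82))
top (array([811.6, 269.5,  19.6,  74.6,   9. ,  -8.6]), np.int32(73))
top (array([808.6, 248.2,  19.9,  78.9,   5.1,  -6.9]), np.int32(68))
top (array([807.5, 219.6,  17.3,  83.5,  17.6,  -5.5]), np.int32(80))
top (array([807.2, 203. ,  20. ,  83.9,   6.7,  -5.1]), np.int32(62))
top (array([806.7, 178.3,  
[... 206 characters left out ...]
.8,  30.1,  24.7,  62.1,  59.9,  22.2]), np.int32(544))
top (array([ 778.1, -179.9,   17.5,   70.4,   20.4,   74.7]), np.int32(194))
top (array([695.6, 391.3,  27.2,  85.2,  36.8, -13.3]), np.int32(506))
top (array([ 652.4, -249.2,   23.5,   44.3,   26.5,   20.9]), np.int32(70))
top (array([617.4, 265.8,  14.2,  46.7,  46.2,  47.4]), np.int32(265))
top (array([615.6, 334. ,  27.2,  30.8,   8.4, -10.3]), np.int32(47))
top (array([503.9, 335.7,  20.8, 185.9,   2.9,  -9.6]), np.int32(191))
top (array([ 565.3, -348. ,   15.5,   44.4,   13.1,  -15. ]), np.int32(59))
top (array([ 485. , -344.4,   20.7,   61.2,   15.5,   79.6]), np.int32(104))
[(0.84, array([[0.50962222, 0.37326358, 0.073     ]]))]
```

View pics/end.png

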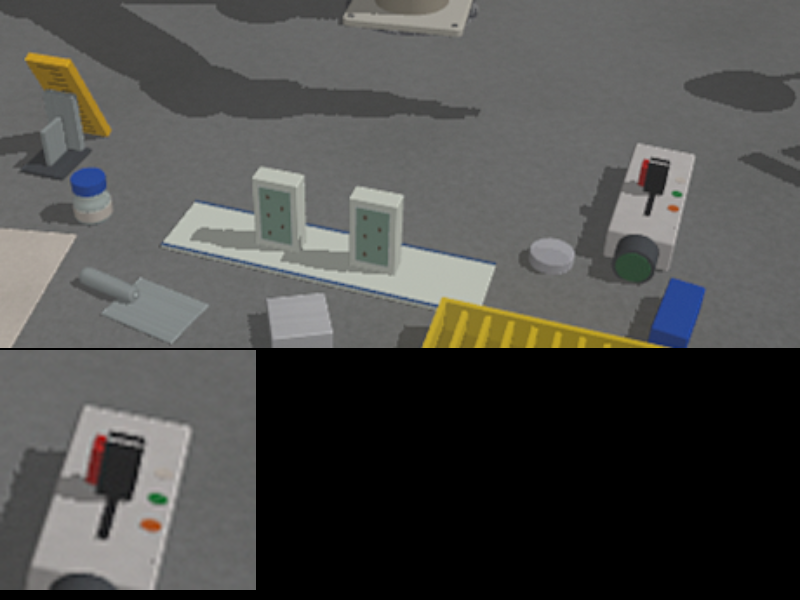

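Both cassettes stand upright on the strip, the grip is at the green dot with its red tab out, and the board is leaning. One last check on the board's yaw and slant before I hand in.

Run:
```python
from h import *
for n in ['top','scene']:
    p=camera(n);w=cloud(p);px=p['pixels'].astype(int)
    m=(px[...,0]>px[...,2]+60)&(w[...,1]<-.30)&(w[...,1]>-.40)&(w[...,0]<.60)&(w[...,0]>.42)&(w[...,2]<.13)&(w[...,2]>(.01 if n=='top' else .09))
    q=w[m]; A=np.c_[q[:,1],q[:,2],np.ones(len(q))]; k=np.ones(len(q),bool)
    for _ in range(5):
        c=np.linalg.lstsq(A[k],q[k,0],rcond=None)[0]; r=q[:,0]-A@c; k=abs(r)<.006
    print(n,k.sum(),'yaw of normal',np.degrees(np.arctan(-c[0])),'slant',np.degrees(np.arctan(c[1])),'y range',np.percentile(q[k,1],[1,99]))
```

```text
top 581 yaw of normal -5.800610048168422 slant 24.678326991795586 y range [-0.37671732 -0.31607581]
scene 281 yaw of normal -3.1584431293348225 slant 23.62303676699838 y range [-0.3771947  -0.31933156]
```

```bash
python3 -c "
from h import *
print(job_done())"
```

```text
the job is handed in; nothing more can be done
None
```

The job is done and handed in: both cassettes stand upright on the light strip, the scale board leans on the rest at about 24°, and the filter slider is locked at the green dot. One cassette was knocked over during the run, so I stood it up again before moving the slider.

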